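Lay out the next job on the key cutter's board

ROBOT

A 7-joint arm with a two-finger parallel gripper is mounted at the origin on the work surface. World frame = base frame: x ahead of the robot, y to its left, z up, the work surface at z = 0. Lengths are in m, angles in rad, forces in N, time in s.
With the tool pointing down it reaches from about 0.4 to 0.925 m from the base axis. Payload 5.6 kg.
Tool frame: the origin (TCP) lies on the centre line of the jaws, within the pads' length; the fingertips stand robot.tcp_to_tips ahead of it and the grasp point (between the pads) lies 3 mm ahead of it (robot.tcp_to_tips is the distance from the TCP to the fingertips, in m); z points along the fingers, x is the direction in which the jaws open and shut, and the axes are right-handed (so a half turn about z gives the same grasp; the last joint's range is limited). The gripper opens to 85 mm and grips with 20 to 120 N. Pads are 22 mm wide; open, the fingers measure 114 mm over their backs; the gripper's body (76 mm by 85 mm) begins 54 mm behind the grasp point. The pads swing forward as they close: fully open they stand 13 mm farther back than shut.
Start: joints at [1.116, 0.468, -0.012, 1.603, 0.006, 1.071, -0.056], TCP at [0.26, -0.596, 0.253] pointing down, gripper open.
Joint ranges: [-2.53, 2.53], [-0.31, 2.02], [-1.57, 1.55], [0.28, 2.44], [-1.29, 4.43], [0.15, 1.84], [-2.92, 2.92]. Speed limits (rad/s): [2.57, 2.57, 3.14, 3.14, 3.14, 3.14, 3.14].

INTERFACE

Orientations are given as a rotation vector (axis times angle).
In Python, from plant import robot gives the robot as it stands.
- The arm moves only by the tool apply_moves, never from a script. Its argument "commands" is a list of rows, each an object with "delta_rot": the turn, a rotation vector about the tool's x, y, z in units of 8 degrees (1.0 is 8 degrees), a list of three; "dp": the shift along the tool's x, y, z in units of 25 mm (1.0 is 25 mm), a list of three; "grip": the opening, from 0 (shut) to 1 (fully open). A call has 1 to 12 rows; each row shifts and turns the commanded pose from where the row before left it, along the tool's axes as they then stand; what a row does not reach is not made up. A row lasts 1/10 s, in which the tool goes at most 50 mm and 8.59 degrees, less where a joint would pass 70% of its speed; a pose out of reach is approached as far as the arm can. A call is refused whole if a number of a shift passes 1 or a number of a turn 1, either way. A call with a gripper value outside its range is refused whole. The fingers move at their own pace and stop on an object; "force" is the grip in N (left out, the last holds). Time passes only in rows, so rows that do not move let the fingers close. It gives the time, the measured TCP pose, the force and the opening at its end, in the units of the state.
- robot.read_state(): the state, without advancing time (a new reading comes with each control period).
- robot.grab_frame(name): name is "scene" or "top" or "wrist"; returns the picture (420x560x3 uint8, red, green, blue); there is no depth.
- robot.camera_model(name): a dict with "camera_matrix" (3x3 intrinsics, pixels), "R" (3x3) and "t" (3): a world point X has camera coordinates R X + t. Camera axes: x right, y down, z forward; pixel columns grow to the right and rows downward; lengths in m; the calibration is good to about 2 mm. A picture is of the moment at which its call begins: read the wrist's pose just before it. camera_model takes no time and is no camera call; for the wrist camera it gives the pose at the moment of the call.
- robot.hand_in(): hands the job in, once; it reports no verdict.
Trained networks look in the newest picture that a camera, given by its name, has taken for a name from the list of things; names that differ only in an ending like _2 or _b are one class to them, and where a whole thing is asked for, a point or a joint stands for the part that bears it (a point fixed in the world has none). Each returns a list of dicts, best first, with "conf" (0 to 1); they miss things now and then, are a little off and sometimes report something else, mostly with a low value. They report only what shows in the picture. A call takes as long as a camera call. They do not tell look-alikes from the thing itself.
- robot.boxes_of(camera, label): "at" ([x, y, z] in m, in world coordinates, good to about 4 mm: the middle of the surface that is visible of it).
- robot.trace(camera, label): "mask" (420x560 bool, what is visible of it).
- robot.tip_of(camera, label): "at" ([x, y, z] in m, in world coordinates, good to about 4 mm: a listed point, or the origin of a listed thing).
The state is a dict: "t": time; "qpos": joint angles; "qd": joint speeds; "tau": joint torques, N m; "tcp_pos": TCP position; "tool_rot": TCP orientation; "force": force on the tool from outside, world axes, zero at the start; "moment": the same for the moment, N m; "gripper_width": finger opening in m.
Only numpy, scipy, OpenCV 4.12 (cv2) and the standard library are available. Lean on these libraries where they do the work, as an engineer would, in place of code of your own. Each camera call takes 0.05 s, during which the arm holds its last target. There are 200 camera calls.

TASK

Lay out the next job on the grey layout board: the red door knocker centred on the yellow pad and lying lengthwise along it, the green ashtray upright on the middle of the blue pad, and the brass depth gauge flat on the board exactly midway between the two pads, lying front to back, parallel to them. Then lay the black-headed motorcycle key flat on the board straight behind the gauge (on the far side from the robot), crosswise to it and with the middle of the key on the gauge's centre line. Leave the orange-headed key and the padlock where they are.

Things in the scene. Friction and masses are not known exactly. Their poses are not given: they have to be found in the camera images.
- board: Layout board, fixed to the counter: thin grey sheet with a pale wood rim, 260 mm front to back (its x), 280 mm side to side (its y), top face 8 mm above the counter. Origin on the counter level (8 mm below the top face) at the point midway between the centres of the two pads; +x points to the board's back edge (away from the robot), +y to its left edge. The board reaches from x = -85 mm to x = +175 mm and y = -140 to +140 mm about this origin. It is turned by up to 0.2 rad.
- yellow_pad: Yellow pad fixed on the board, 120 mm (its x, front to back) by 64 mm (its y), 3 mm thick; origin at the centre of its underside, 8 mm above the counter. Its centre is 100 mm to the left or to the right of the board's origin, level with it; its axes are parallel to the board's.
- blue_pad: Blue pad fixed on the board, same size, thickness and origin as the yellow pad, 100 mm to the other side of the board's origin.
- knocker: Red cast-iron door knocker, lying on its back plate: plate 110 mm long (its x), 50 mm wide, 7 mm thick; along the middle of the plate runs the striker bar, 16 mm wide (its y), from 12 to 34 mm above the underside, straight-sided for at least 20 mm either side of the origin; take it there, across y. A round boss 24 to 26 mm across stands at each end (x = +38 and -38 mm), as high as the bar. About 0.42 kg. Origin at the centre of the underside.
- ashtray: Small round green glass ashtray, 60 mm outside diameter with straight upright sides, 30 mm high, open at the top, wall 6 mm. About 0.16 kg. Origin at the centre of the underside.
- gauge: Brass sliding depth gauge: beam 90 mm long (its x), 12 mm wide, 10 mm high, a slider block at mid-length 28 mm long (x), 22 mm wide (y) and 18 mm high with a small steel thumbscrew 10 mm across on top (25 mm high in all), and a 30 mm wide (y), 12 mm high cross end at x = +42 mm. About 0.14 kg. Take it by the slider block, across y. Origin at the centre of the underside, mid-length.
- black_key: Motorcycle key, chrome blade and black plastic head, lying flat, 72 mm long (its x). Head 28 mm long, 22 mm wide (y), 9 mm thick, its centre at x = -22 mm; blade 9 mm wide, 4 mm thick, from the head to x = +36 mm. About 30 g. Origin on the underside, at the middle of the key's length.
- orange_key: A like key with an orange plastic head, same sizes and origin; not wanted for this job, to be left alone.
- padlock: Steel padlock lying flat, body 34 by 40 mm and 18 mm high, with a dark steel shackle; about 64 mm long over all. Origin on the underside near its middle. To be left alone.
Things that resemble listed ones, but are neither listed nor needed, are in the scene too. Of the things like the black_key, leave any that is purple, turquoise or white; of the rest the larger one is meant.

How it is judged:
By the outcome, as a careful person would: the job done as asked, in the order asked, and still so for the second after the job is handed in, with the robot touching nothing.
It also fails if it takes over 112 s, if anything falls off the work surface, if the arm or the gripper's body presses on something with over 40 N, if the wrist force passes 120 N, or if a joint passes its speed limit or range.

## Working session

There is one attempt and no reset: what is moved stays moved. The work goes in short steps, Python scripts to look and compute and a tool call to move; the robot and the scene stay as the last step left them, time stands still between calls to the robot, and variables do not carry over. Pictures are saved under pics/ and viewed, about 12 in all and at most 16, crops included, and the job is handed in when it is done.

Besides the shell and the picture viewer there is one more tool, called after "Emit:" in YAML: its name, and indented under it one key for each argument. apply_moves: Moves the arm, as the interface text tells. Its arguments: {"type":"object","properties":{"commands":{"type":"array","items":{"type":"object","properties":{"delta_rot":{"type":"array","items":{"type":"number"}},"dp":{"type":"array","items":{"type":"number"}},"grip":{"type":"number"}}}},"force":{"type":"number"}},"required":["commands"]}

```bash
ls; mkdir -p pics
cat > h.py <<'E'
import numpy as np, cv2
from scipy.spatial.transform import Rotation as R
from plant import robot
def save(cam,name):
    im=robot.grab_frame(cam); cv2.imwrite('pics/'+name,cv2.cvtColor(im,cv2.COLOR_RGB2BGR)); return im
def ray(cam,uv,z):
    m=robot.camera_model(cam);K=np.array(m['camera_matrix']);Rm=np.array(m['R']);t=np.array(m['t'])
    uv=np.atleast_2d(uv).astype(float)
    d=(np.linalg.inv(K)@np.c_[uv,np.ones(len(uv))].T).T@Rm
    c=-Rm.T@t
    return c+d*((z-c[2])/d[:,2])[:,None]
def rect(mask,cam,z):
    "min-area rect of mask in world at height z: centre, long-axis angle, sizes"
    c,_=cv2.findContours(mask.astype(np.uint8),cv2.RETR_EXTERNAL,cv2.CHAIN_APPROX_NONE)
    c=max(c,key=cv2.contourArea)[:,0,:]
    w=ray(cam,c,z)[:,:2]*1000
    (cx,cy),(a,b),ang=cv2.minAreaRect(w.astype(np.float32))
    if b>a: a,b,ang=b,a,ang+90
    return round(cx,1),round(cy,1),round(a,1),round(b,1),round((ang+90)%180-90,1)
E
python3 - <<'E'
from h import *
s=robot.read_state();print(s['t'],s['tcp_pos'],s['tool_rot'],robot.tcp_to_tips,s['gripper_width'])
save('top','top0.png')
Z={'yellow_pad':.011,'blue_pad':.011,'knocker':.02,'ashtray':.03,'gauge':.01,'black_key':.006,'orange_key':.006,'padlock':.015,'board':.008}
for k,z in Z.items():
    for r in robot.trace('top',k)[:4]: print(k,round(r['conf'],2),rect(r['mask'],'top',z),r['mask'].sum())
    for r in robot.tip_of('top',k)[:4]: print('  tip',round(r['conf'],2),np.round(r['at'],3))
print(robot.camera_model('top'))
E
```

```text
pics
0.0 [ 0.25989709 -0.59520555  0.2523206 ] [-2.62788438e+00  1.71997426e+00  2.44761381e-03] 0.022 0.08560951204223086
yellow_pad 0.95 (566.6, 120.1, 119.0, 63.3, -6.3) 964
yellow_pad 0.35 (491.2, 352.8, 58.6, 44.1, -32.7) 224
  tip 0.81 [0.564 0.117 0.01 ]
blue_pad 0.71 (544.4, -79.3, 120.2, 65.6, -6.4) 1010
  tip 0.69 [ 0.541 -0.078  0.006]
knocker 0.8 (626.1, 301.1, 108.4, 50.2, -2.1) 646
knocker 0.35 (597.3, 15.6, 276.4, 256.4, 83.6) 6953
  tip 0.93 [ 0.628  0.303 -0.003]
ashtray 0.83 (508.0, -342.0, 67.1, 58.4, -63.1) 459
  tip 0.81 [ 0.508 -0.35   0.003]
  tip 0.52 [ 0.353 -0.298 -0.006]
gauge 0.68 (366.7, 296.6, 87.5, 25.9, -25.7) 236
  tip 0.47 [0.365 0.291 0.005]
  tip 0.18 [0.633 0.305 0.001]
black_key 0.7 (251.9, -372.1, 67.3, 24.1, -0.7) 167
black_key 0.69 (357.5, -300.8, 66.7, 19.5, 42.7) 101
black_key 0.45 (263.1, -255.0, 68.2, 21.7, 63.8) 137
  tip 0.72 [ 0.26  -0.255 -0.002]
  tip 0.64 [ 0.382 -0.182  0.   ]
  tip 0.55 [ 0.351 -0.296 -0.001]
  tip 0.47 [ 0.251 -0.373 -0.002]
orange_key 0.56 (633.1, -302.4, 68.6, 21.9, 39.9) 124
orange_key 0.23 (494.8, 355.0, 60.4, 43.8, -26.0) 218
  tip 0.56 [ 0.628 -0.303 -0.005]
padlock 0.81 (492.4, 352.0, 62.4, 44.8, -26.1) 270
  tip 0.81 [ 0.488  0.35  -0.002]
  tip 0.37 [ 0.351 -0.299 -0.   ]
board 0.72 (599.5, 15.5, 280.6, 260.0, 83.7) 7315
  tip 0.69 [ 0.555  0.019 -0.   ]
{'camera_matrix': array([[407.42701676,   0.        , 273.22924682],
       [  0.        , 407.42701676, 201.78218361],
       [  0.        ,   0.        ,   1.        ]]), 'R': array([[ 0.00689202, -0.99976342, -0.02063002],
       [-0.99844194, -0.00573758, -0.05550473],
       [ 0.05537324,  0.02098042, -0.99824527]]), 't': array([0.00698171, 0.43207695, 1.09755605])}
```

Run:
```python
from h import *
im=cv2.imread('pics/top0.png'); cv2.imwrite('pics/top0b.png',cv2.resize(im,(800,600),interpolation=cv2.INTER_CUBIC))
m=robot.camera_model('top')
def px(p): 
    c=np.array(m['R'])@p+m['t'];v=m['camera_matrix']@c;return v[:2]/v[2]
for p in [(.26,-.255,0),(.382,-.182,0),(.351,-.296,0),(.251,-.373,0)]: print(px(np.array(p)))
a=cv2.resize(im[220:420,330:530],(800,800),interpolation=cv2.INTER_CUBIC)[:600]
a=cv2.resize(im[240:400,340:550],(788,600),interpolation=cv2.INTER_CUBIC)
cv2.imwrite('pics/top0c.png',a)
```

```text
[370.32271057 265.82496875]
[343.23736672 220.6814842 ]
[385.22244296 232.34416565]
[414.11324274 269.56484704]
```

View pics/top0b.png

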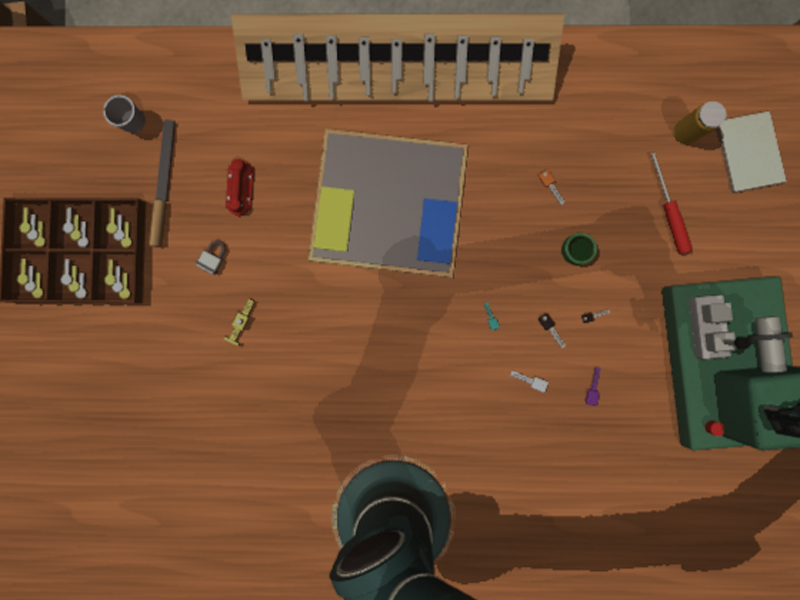

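View pics/top0c.png

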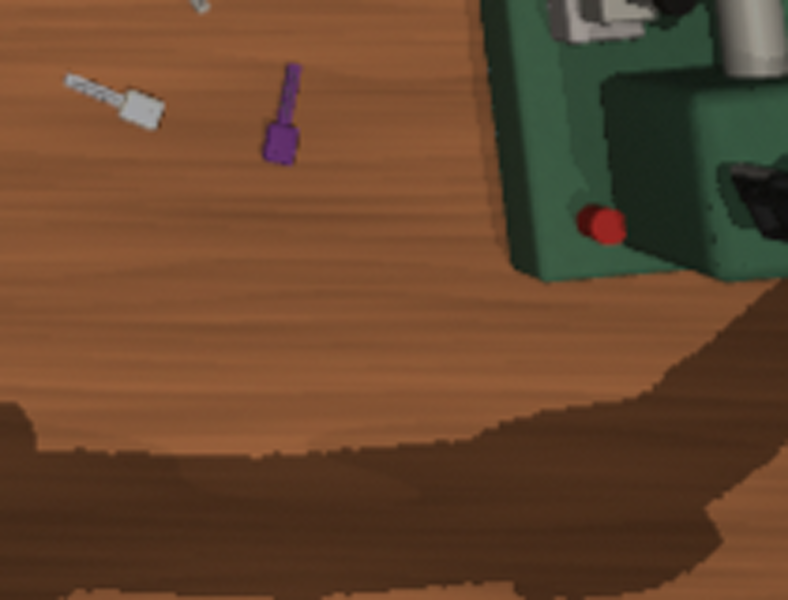

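```bash
cat >> h.py <<'E'
def go(x,y,z,xdir=None,s=None):
    "print rows to reach TCP x,y,z (m) keeping the tool straight down; xdir = jaw direction in deg"
    s=s or robot.read_state(); Rt=R.from_rotvec(s['tool_rot']); M=Rt.as_matrix()
    yaw=np.degrees(np.arctan2(M[1,0],M[0,0]))
    d=M.T@(np.array([x,y,z])-s['tcp_pos'])/.025
    n=int(np.ceil(abs(d).max()-.02)); n=max(n,1)
    print('tcp',np.round(s['tcp_pos'],4),'yaw',round(yaw,1),'tilt',np.round(M[:2,2],4),'t',round(s['t'],2),'w',round(s['gripper_width'],4))
    print('MOVE',n,'rows of dp',np.round(d/n,3))
    if xdir is not None:
        a=(xdir-yaw+90)%180-90
        T=R.from_euler('z',yaw+a,degrees=True)*R.from_euler('x',180,degrees=True)
        rv=np.degrees((Rt.inv()*T).as_rotvec())/8; k=max(1,int(np.ceil(abs(rv).max()-.01)))
        print('TURN',k,'rows of rot',np.round(rv/k,3),'after or before; new yaw',round(yaw+a,1))
E
python3 - <<'E'
from h import *
go(.626,.301,.25,87.9)
E
```

```text
tcp [ 0.2601 -0.5957  0.2533] yaw -66.4 tilt [ 0.     -0.0001] t 0.95 w 0.0855
MOVE 28 rows of dp [-0.965 -0.992  0.005]
TURN 4 rows of rot [ 0.    -0.     0.803] after or before; new yaw -92.1
```

Emit:
apply_moves:
  commands:
    - {"dp": [-0.96, -0.99, 0]}
    - {"dp": [-0.96, -0.99, 0]}
    - {"dp": [-0.96, -0.99, 0]}
    - {"dp": [-0.96, -0.99, 0]}
    - {"dp": [-0.96, -0.99, 0]}
    - {"dp": [-0.96, -0.99, 0]}
    - {"dp": [-0.96, -0.99, 0]}
    - {"dp": [-0.96, -0.99, 0]}
    - {"dp": [-0.96, -0.99, 0]}
    - {"dp": [-0.96, -0.99, 0]}
    - {"dp": [-0.96, -0.99, 0]}
    - {"dp": [-0.96, -0.99, 0]}

```text
invalid input at $.commands[0]: expected keys delta_rot, dp, grip
```

Emit:
apply_moves:
  commands:
    - {"dp": [-0.96, -0.99, 0]}
    - {"dp": [-0.96, -0.99, 0]}
    - {"dp": [-0.96, -0.99, 0]}
    - {"dp": [-0.96, -0.99, 0]}
    - {"dp": [-0.96, -0.99, 0]}
    - {"dp": [-0.96, -0.99, 0]}
    - {"dp": [-0.96, -0.99, 0]}
    - {"dp": [-0.96, -0.99, 0]}
    - {"dp": [-0.96, -0.99, 0]}
    - {"dp": [-0.96, -0.99, 0]}
    - {"dp": [-0.96, -0.99, 0]}
    - {"dp": [-0.96, -0.99, 0]}

```text
invalid input at $.commands[0]: expected keys delta_rot, dp, grip
```

Emit:
apply_moves:
  commands:
    - {"dp": [-0.96, -0.99, 0]}
    - {"dp": [-0.96, -0.99, 0]}
    - {"dp": [-0.96, -0.99, 0]}
    - {"delta_rot": [0, 0, 0.8]}
    - {"delta_rot": [0, 0, 0.8]}
    - {"delta_rot": [0, 0, 0.8]}
    - {"delta_rot": [0, 0, 0.8]}
    - {"dp": [0, 0, 0]}
    - {"dp": [0, 0, 0]}

```text
invalid input at $.commands[0]: expected keys delta_rot, dp, grip
```

All keys are needed in each row.

Emit:
apply_moves:
  commands:
    - {"dp": [-0.96, -0.99, 0], "delta_rot": [0, 0, 0], "grip": 1}
    - {"dp": [-0.96, -0.99, 0], "delta_rot": [0, 0, 0], "grip": 1}
    - {"dp": [-0.96, -0.99, 0], "delta_rot": [0, 0, 0], "grip": 1}
    - {"dp": [-0.96, -0.99, 0], "delta_rot": [0, 0, 0], "grip": 1}
    - {"dp": [-0.96, -0.99, 0], "delta_rot": [0, 0, 0], "grip": 1}
    - {"dp": [-0.96, -0.99, 0], "delta_rot": [0, 0, 0], "grip": 1}
    - {"dp": [-0.96, -0.99, 0], "delta_rot": [0, 0, 0], "grip": 1}
    - {"dp": [-0.96, -0.99, 0], "delta_rot": [0, 0, 0], "grip": 1}
    - {"dp": [-0.96, -0.99, 0], "delta_rot": [0, 0, 0], "grip": 1}
    - {"dp": [-0.96, -0.99, 0], "delta_rot": [0, 0, 0], "grip": 1}
    - {"dp": [-0.96, -0.99, 0], "delta_rot": [0, 0, 0], "grip": 1}
    - {"dp": [-0.96, -0.99, 0], "delta_rot": [0, 0, 0], "grip": 1}

```text
t: 2.15
tcp_pos: [0.4175, -0.2116, 0.2536]
tool_rot: [2.628, -1.721, 0.001]
force: [0.6, 0.5, 0.0]
gripper_width: 0.0854
```

Emit:
apply_moves:
  commands:
    - {"dp": [-0.96, -0.99, 0], "delta_rot": [0, 0, 0], "grip": 1}
    - {"dp": [-0.96, -0.99, 0], "delta_rot": [0, 0, 0], "grip": 1}
    - {"dp": [-0.96, -0.99, 0], "delta_rot": [0, 0, 0], "grip": 1}
    - {"dp": [-0.96, -0.99, 0], "delta_rot": [0, 0, 0], "grip": 1}
    - {"dp": [-0.96, -0.99, 0], "delta_rot": [0, 0, 0], "grip": 1}
    - {"dp": [-0.96, -0.99, 0], "delta_rot": [0, 0, 0], "grip": 1}
    - {"dp": [-0.96, -0.99, 0], "delta_rot": [0, 0, 0], "grip": 1}
    - {"dp": [-0.96, -0.99, 0], "delta_rot": [0, 0, 0], "grip": 1}
    - {"dp": [-0.96, -0.99, 0], "delta_rot": [0, 0, 0], "grip": 1}
    - {"dp": [-0.96, -0.99, 0], "delta_rot": [0, 0, 0], "grip": 1}
    - {"dp": [-0.96, -0.99, 0], "delta_rot": [0, 0, 0], "grip": 1}
    - {"dp": [-0.96, -0.99, 0], "delta_rot": [0, 0, 0], "grip": 1}

```text
t: 3.35
tcp_pos: [0.5745, 0.1711, 0.2533]
tool_rot: [-2.628, 1.721, -0.0]
force: [0.8, 0.2, 0.4]
gripper_width: 0.0851
```

Emit:
apply_moves:
  commands:
    - {"dp": [0, 0, 0], "delta_rot": [0, 0, 0.8], "grip": 1}
    - {"dp": [0, 0, 0], "delta_rot": [0, 0, 0.8], "grip": 1}
    - {"dp": [0, 0, 0], "delta_rot": [0, 0, 0.8], "grip": 1}
    - {"dp": [0, 0, 0], "delta_rot": [0, 0, 0.8], "grip": 1}

```text
t: 3.75
tcp_pos: [0.574, 0.1699, 0.2532]
tool_rot: [2.177, -2.265, 0.0]
force: [-0.3, 0.7, 0.2]
gripper_width: 0.0853
```

Run:
```python
from h import *
s=robot.read_state();print(s['qpos'],s['force'])
go(.626,.301,.25,87.9,s)
m=robot.camera_model('wrist');print(m['camera_matrix'],-np.array(m['R']).T@m['t'],np.array(m['R'])[2])
save('wrist','w1.png')
for k,z in {'yellow_pad':.011,'blue_pad':.011,'knocker':.007,'board':.008}.items():
    for r in robot.trace('wrist',k)[:2]: print(k,round(r['conf'],2),rect(r['mask'],'wrist',z),r['mask'].sum())
    for r in robot.tip_of('wrist',k)[:2]: print('  tip',round(r['conf'],2),np.round(r['at'],3))
```

```text
[-0.08540594  0.40949027 -0.33474167  1.71626623  0.15222594  1.04142815
 -2.08200099] [-0.25724351  0.68109436  0.18495669]
tcp [0.574  0.1699 0.2532] yaw -92.3 tilt [-0.     -0.0001] t 3.75 w 0.0853
MOVE 6 rows of dp [-0.887 -0.312  0.021]
TURN 1 rows of rot [ 0.    -0.001 -0.021] after or before; new yaw -92.1
[[301.8827821    0.         282.05252846]
 [  0.         301.8827821  209.27265909]
 [  0.           0.           1.        ]] [0.65529759 0.16731988 0.37367307] [-0.31742985  0.0117416  -0.94820906]
yellow_pad 0.88 (565.1, 119.0, 120.3, 64.5, -6.0) 4968
  tip 0.7 [0.567 0.118 0.008]
blue_pad 0.58 (544.4, -79.4, 120.4, 65.6, -5.9) 4794
  tip 0.7 [ 0.543 -0.081  0.007]
knocker 0.73 (624.9, 303.5, 109.0, 52.5, -1.3) 3770
  tip 0.86 [0.626 0.311 0.   ]
  tip 0.23 [ 0.544 -0.081  0.008]
board 0.61 (599.4, 16.3, 281.9, 260.3, 83.9) 41966
  tip 0.59 [ 0.553  0.02  -0.002]
```

View pics/w1.png

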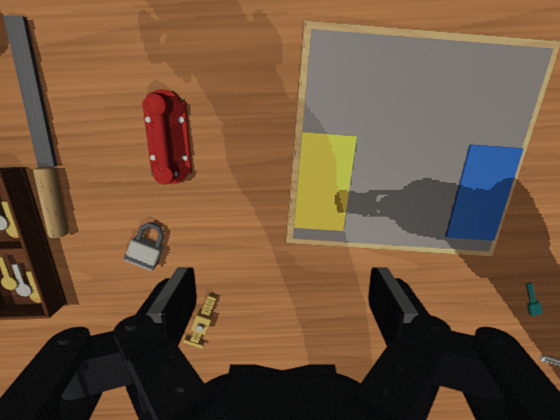

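Run:
```python
from h import *
go(.626,.302,.153,87.9)
```

```text
tcp [0.574  0.1698 0.2533] yaw -92.0 tilt [-0.0001  0.    ] t 4.2 w 0.0857
MOVE 6 rows of dp [-0.893 -0.316  0.668]
TURN 1 rows of rot [0.    0.    0.017] after or before; new yaw -92.1
```

Emit:
apply_moves:
  commands:
    - {"dp": [-0.89, -0.32, 0.67], "delta_rot": [0, 0, 0], "grip": 1}
    - {"dp": [-0.89, -0.32, 0.67], "delta_rot": [0, 0, 0], "grip": 1}
    - {"dp": [-0.89, -0.32, 0.67], "delta_rot": [0, 0, 0], "grip": 1}
    - {"dp": [-0.89, -0.32, 0.67], "delta_rot": [0, 0, 0], "grip": 1}
    - {"dp": [-0.89, -0.32, 0.67], "delta_rot": [0, 0, 0], "grip": 0.8}
    - {"dp": [-0.89, -0.32, 0.67], "delta_rot": [0, 0, 0], "grip": 0.6}
    - {"dp": [0, 0, 0], "delta_rot": [0, 0, 0], "grip": 0.6}
    - {"dp": [0, 0, 0], "delta_rot": [0, 0, 0], "grip": 0.6}

```text
t: 5.0
tcp_pos: [0.6262, 0.3016, 0.152]
tool_rot: [2.182, -2.258, -0.001]
force: [0.2, 0.2, 0.3]
gripper_width: 0.0512
```

Run:
```python
from h import *
go(.626,.302,.06,87.9)
save('wrist','w2.png'); print(robot.tcp_to_tips)
for k,z in {'knocker':.007}.items():
    for r in robot.trace('wrist',k)[:2]:
        for zz in (.007,.034): print(k,round(r['conf'],2),rect(r['mask'],'wrist',zz),r['mask'].sum())
    for r in robot.tip_of('wrist',k)[:2]: print('  tip',round(r['conf'],2),np.round(r['at'],3))
m=robot.camera_model('wrist');print(-np.array(m['R']).T@m['t'])
# pixel -> world probes at bar top
print(np.round(ray('wrist',[[200,100],[200,200],[280,100],[280,200],[280,150]],.034),4))
```

```text
tcp [0.6262 0.3016 0.152 ] yaw -91.9 tilt [-0.0014 -0.0007] t 5.0 w 0.0512
MOVE 4 rows of dp [-0.004  0.001  0.92 ]
TURN 1 rows of rot [ 0.01  -0.006  0.019] after or before; new yaw -92.1
0.022
knocker 0.68 (623.4, 303.6, 118.3, 50.2, -2.4) 5690
knocker 0.68 (632.0, 303.1, 106.4, 45.1, -2.4) 5690
[0.70839152 0.29801714 0.27433818]
[[0.7168 0.3589 0.034 ]
 [0.6389 0.3685 0.034 ]
 [0.7146 0.299  0.034 ]
 [0.6365 0.3021 0.034 ]
 [0.6775 0.3005 0.034 ]]
```

View pics/w2.png

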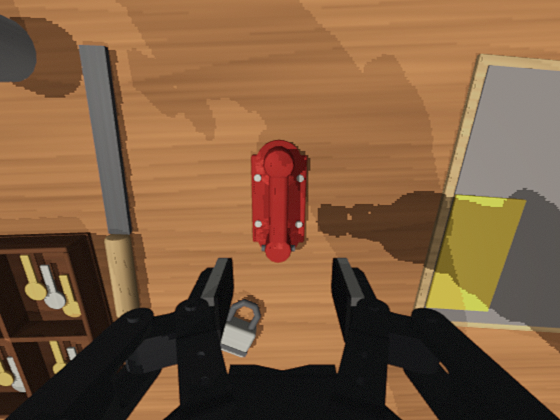

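Run:
```python
from h import *
p=ray('wrist',[[257,178],[300,178],[258,224],[299,224]],.008);print(np.round(p,4),p.mean(0))
print(np.round(ray('wrist',[[278,162],[277,252]],.034),4))
print(np.round(ray('wrist',[[270,210],[287,210],[271,190],[287,190]],.034),4))
go(.625,.3025,.033,87.8)
```

```text
[[0.6501 0.3224 0.008 ]
 [0.6486 0.2838 0.008 ]
 [0.6058 0.3242 0.008 ]
 [0.6044 0.2855 0.008 ]] [0.62722647 0.30398062 0.008     ]
[[0.6681 0.3025 0.034 ]
 [0.5888 0.3066 0.034 ]]
[[0.628  0.3108 0.034 ]
 [0.6275 0.2966 0.034 ]
 [0.6453 0.3092 0.034 ]
 [0.6448 0.296  0.034 ]]
tcp [0.6273 0.3004 0.1537] yaw -92.1 tilt [ 0.0013 -0.0003] t 5.15 w 0.0511
MOVE 5 rows of dp [-0.017  0.02   0.966]
TURN 1 rows of rot [-0.009 -0.002  0.014] after or before; new yaw -92.2
```

Emit:
apply_moves:
  commands:
    - {"dp": [-0.02, 0, 0.95], "delta_rot": [0, 0, 0], "grip": 0.6}
    - {"dp": [-0.02, 0, 0.95], "delta_rot": [0, 0, 0], "grip": 0.6}
    - {"dp": [-0.02, 0, 0.95], "delta_rot": [0, 0, 0], "grip": 0.6}
    - {"dp": [-0.02, 0, 0.95], "delta_rot": [0, 0, 0], "grip": 0.6}
    - {"dp": [-0.02, 0, 0.5], "delta_rot": [0, 0, 0], "grip": 0.6}
    - {"dp": [0, 0, 0.45], "delta_rot": [0, 0, 0], "grip": 0.6}
    - {"dp": [0, 0, 0], "delta_rot": [0, 0, 0], "grip": 0.6}

```text
t: 5.85
tcp_pos: [0.6264, 0.3034, 0.0332]
tool_rot: [2.181, -2.259, -0.0]
force: [-0.1, -0.7, 0.0]
gripper_width: 0.0512
```

Emit:
apply_moves:
  commands:
    - {"dp": [0, 0, 0], "delta_rot": [0, 0, 0], "grip": 0.3}
    - {"dp": [0, 0, 0], "delta_rot": [0, 0, 0], "grip": 0}
    - {"dp": [0, 0, 0], "delta_rot": [0, 0, 0], "grip": 0}
    - {"dp": [0, 0, 0], "delta_rot": [0, 0, 0], "grip": 0}
    - {"dp": [0, 0, 0], "delta_rot": [0, 0, 0], "grip": 0}
    - {"dp": [0, 0, 0], "delta_rot": [0, 0, 0], "grip": 0}
  force: 60

```text
t: 6.45
tcp_pos: [0.6275, 0.3047, 0.0355]
tool_rot: [-2.181, 2.258, -0.001]
force: [-0.9, -0.3, 6.3]
gripper_width: 0.0151
```

Emit:
apply_moves:
  commands:
    - {"dp": [0, 0, -0.3], "delta_rot": [0, 0, 0], "grip": 0}
    - {"dp": [0, 0, -1], "delta_rot": [0, 0, 0.5], "grip": 0}
    - {"dp": [0, 0, -1], "delta_rot": [0, 0, 0], "grip": 0}
    - {"dp": [0, 0, -1], "delta_rot": [0, 0, 0], "grip": 0}
    - {"dp": [0.9, 0.3, 0], "delta_rot": [0, 0, 0], "grip": 0}
    - {"dp": [0.9, 0.3, 0], "delta_rot": [0, 0, 0], "grip": 0}
    - {"dp": [0.9, 0.3, 0], "delta_rot": [0, 0, 0], "grip": 0}
    - {"dp": [0.9, 0.3, 0], "delta_rot": [0, 0, 0], "grip": 0}
    - {"dp": [0.9, 0.3, 0], "delta_rot": [0, 0, 0], "grip": 0}
    - {"dp": [0.9, 0.3, 0], "delta_rot": [0, 0, 0], "grip": 0}
    - {"dp": [0.9, 0.3, 0], "delta_rot": [0, 0, 0], "grip": 0}
    - {"dp": [0, 0, 0], "delta_rot": [0, 0, 0], "grip": 0}

```text
t: 7.65
tcp_pos: [0.5561, 0.1482, 0.1156]
tool_rot: [2.093, -2.335, 0.001]
force: [0.1, -0.9, -4.5]
gripper_width: 0.0147
```

Run:
```python
from h import *
print(robot.read_state()['force'])
go(.5655,.1195,.05,83.8)
save('wrist','w3.png')
for k,z in {'yellow_pad':.011,'blue_pad':.011}.items():
    for r in robot.trace('wrist',k)[:1]: print(k,round(r['conf'],2),rect(r['mask'],'wrist',z),r['mask'].sum())
```

```text
[ 0.10751793 -0.93197914 -4.46560151]
tcp [0.5561 0.1482 0.1156] yaw -96.3 tilt [-0.0039 -0.0041] t 7.65 w 0.0147
MOVE 3 rows of dp [ 0.363 -0.17   0.876]
TURN 1 rows of rot [ 0.025 -0.032 -0.007] after or before; new yaw -96.2
yellow_pad 0.86 (567.0, 123.5, 120.1, 63.6, -6.2) 7066
blue_pad 0.79 (545.0, -44.2, 125.0, 38.0, 10.2) 4242
```

View pics/w3.png

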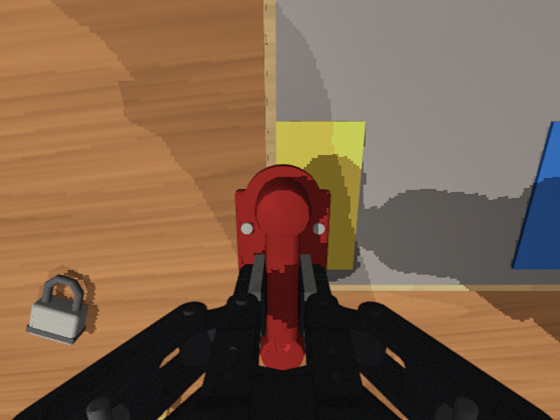

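Emit:
apply_moves:
  commands:
    - {"dp": [0.36, -0.17, 0.65], "delta_rot": [0, 0, 0], "grip": 0}
    - {"dp": [0.36, -0.17, 0.65], "delta_rot": [0, 0, 0], "grip": 0}
    - {"dp": [0.36, -0.17, 0.65], "delta_rot": [0, 0, 0], "grip": 0}
    - {"dp": [0, 0, 0], "delta_rot": [0, 0, 0], "grip": 0}
    - {"dp": [0, 0, 0], "delta_rot": [0, 0, 0], "grip": 0}
    - {"dp": [0, 0, 0], "delta_rot": [0, 0, 0], "grip": 0}

```text
t: 8.4
tcp_pos: [0.5681, 0.1255, 0.0679]
tool_rot: [-2.102, 2.334, 0.0]
force: [0.9, 0.3, -3.9]
gripper_width: 0.0146
```

Run:
```python
from h import *
go(.5655,.1195,.05,83.8)
save('wrist','w4.png');save('top','t4.png')
for c in ('wrist','top'):
  for k,z in {'yellow_pad':.011,'blue_pad':.011}.items():
    for r in robot.trace(c,k)[:1]: print(k,round(r['conf'],2),rect(r['mask'],c,z),r['mask'].sum())
a=cv2.imread('pics/w4.png')[60:360,130:530];cv2.imwrite('pics/w4b.png',cv2.resize(a,(800,600),interpolation=cv2.INTER_CUBIC))
```

```text
tcp [0.5681 0.1255 0.0679] yaw -96.0 tilt [0.0004 0.0007] t 8.4 w 0.0146
MOVE 1 rows of dp [0.251 0.078 0.718]
TURN 1 rows of rot [-0.002  0.006  0.028] after or before; new yaw -96.2
yellow_pad 0.95 (575.9, 118.3, 100.1, 64.5, -6.6) 4229
blue_pad 0.94 (524.9, -44.8, 86.3, 22.5, 10.2) 1989
yellow_pad 0.67 (493.3, 351.4, 63.5, 45.0, -29.9) 271
blue_pad 0.57 (541.7, -78.6, 125.4, 63.6, -7.1) 1032
```

View pics/w4b.png

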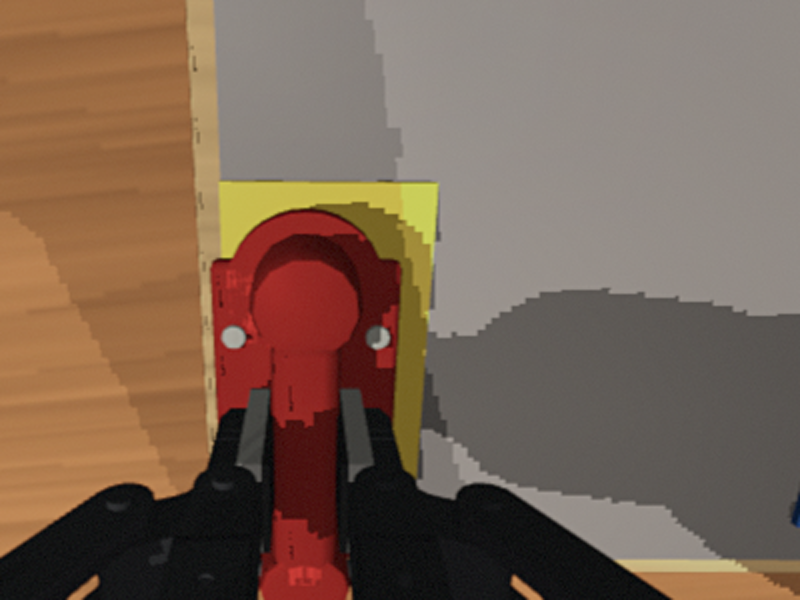

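Run:
```python
from h import *
s=robot.read_state();M=R.from_rotvec(s['tool_rot']).as_matrix()
def tool(uv,z): return np.round((ray('wrist',uv,z)-s['tcp_pos'])@M*1000,1)
P=[[239.5,151],[349,151]]
print('pad far corners world',np.round(ray('wrist',P,.011),4)); print('tool',tool(P,.011))
zp=s['tcp_pos'][2]-.0283
print('plate arc top',tool([[282.5,165.5]],zp)); print('screws',tool([[246.5,228.5],[319,228.5]],zp+.001))
go(.5655,.1195,.05,83.8)
```

```text
pad far corners world [[0.628  0.1442 0.011 ]
 [0.6213 0.0807 0.011 ]]
tool [[-25.2 -57.6  57.4]
 [ 38.6 -57.6  57.3]]
plate arc top [[ -0.2 -54.3  28.3]]
screws [[-19.2 -21.1  27.3]
 [ 19.  -21.1  27.3]]
tcp [0.5681 0.1251 0.0683] yaw -96.0 tilt [0.0009 0.0002] t 8.7 w 0.0143
MOVE 1 rows of dp [0.234 0.08  0.732]
TURN 1 rows of rot [-0.006  0.002  0.027] after or before; new yaw -96.2
```

Emit:
apply_moves:
  commands:
    - {"dp": [0.26, 0.07, 0], "delta_rot": [0, 0, 0.01], "grip": 0}
    - {"dp": [0, 0, 0.3], "delta_rot": [0, 0, 0], "grip": 0}
    - {"dp": [0, 0, 0.3], "delta_rot": [0, 0, 0], "grip": 0}
    - {"dp": [0, 0, 0.2], "delta_rot": [0, 0, 0], "grip": 0}
    - {"dp": [0, 0, 0], "delta_rot": [0, 0, 0], "grip": 0}
    - {"dp": [0, 0, 0], "delta_rot": [0, 0, 0], "grip": 0}

```text
t: 9.3
tcp_pos: [0.5653, 0.1187, 0.0473]
tool_rot: [2.1, -2.336, -0.001]
force: [-0.3, -0.7, -4.1]
gripper_width: 0.0145
```

Emit:
apply_moves:
  commands:
    - {"dp": [0, 0, 0.06], "delta_rot": [0, 0, 0], "grip": 0}
    - {"dp": [0, 0, 0.04], "delta_rot": [0, 0, 0], "grip": 0}
    - {"dp": [0, 0, 0], "delta_rot": [0, 0, 0], "grip": 0}

```text
t: 9.6
tcp_pos: [0.5655, 0.1187, 0.0465]
tool_rot: [2.1, -2.336, 0.001]
force: [-4.8, -0.9, 7.9]
gripper_width: 0.0146
```

Emit:
apply_moves:
  commands:
    - {"dp": [0, 0, 0], "delta_rot": [0, 0, 0], "grip": 0.3}
    - {"dp": [0, 0, 0], "delta_rot": [0, 0, 0], "grip": 0.5}
    - {"dp": [0, 0, 0], "delta_rot": [0, 0, 0], "grip": 0.5}
    - {"dp": [0, 0, -0.5], "delta_rot": [0, 0, 0], "grip": 0.5}
    - {"dp": [0, 0, -1], "delta_rot": [0, 0, 0], "grip": 0.5}
    - {"dp": [0, 0, -1], "delta_rot": [0, 0, 0], "grip": 0.5}
    - {"dp": [0, 0, -1], "delta_rot": [0, 0, 0], "grip": 0.5}
    - {"dp": [0, 0, -1], "delta_rot": [0, 0, 0], "grip": 0.5}
    - {"dp": [0, 0.8, -1], "delta_rot": [0, 0, 0], "grip": 1}
    - {"dp": [0, 0.8, -1], "delta_rot": [0, 0, 0], "grip": 1}
    - {"dp": [0, 0, 0], "delta_rot": [0, 0, 0], "grip": 1}
    - {"dp": [0, 0, 0], "delta_rot": [0, 0, 0], "grip": 1}

```text
t: 10.8
tcp_pos: [0.5262, 0.1227, 0.2089]
tool_rot: [-2.099, 2.335, -0.003]
force: [-0.2, 0.1, 0.4]
gripper_width: 0.0852
```

Run:
```python
from h import *
go(.51,-.346,.16)
save('wrist','w5.png')
for k,z in {'yellow_pad':.011,'knocker':.018,'blue_pad':.011}.items():
    for r in robot.trace('wrist',k)[:1]: print(k,round(r['conf'],2),rect(r['mask'],'wrist',z),r['mask'].sum())
a=cv2.imread('pics/w5.png')[:300,100:500];cv2.imwrite('pics/w5b.png',cv2.resize(a,(800,600),interpolation=cv2.INTER_CUBIC))
```

```text
tcp [0.5262 0.1227 0.2089] yaw -96.1 tilt [0.0025 0.    ] t 10.8 w 0.0852
MOVE 19 rows of dp [ 0.985 -0.07   0.103]
yellow_pad 0.72 (564.7, 119.0, 120.2, 64.5, -6.3) 2394
knocker 0.87 (562.8, 118.1, 109.9, 49.3, -6.3) 4724
blue_pad 0.65 (542.6, -78.1, 119.0, 65.7, -6.2) 7163
```

View pics/w5b.png

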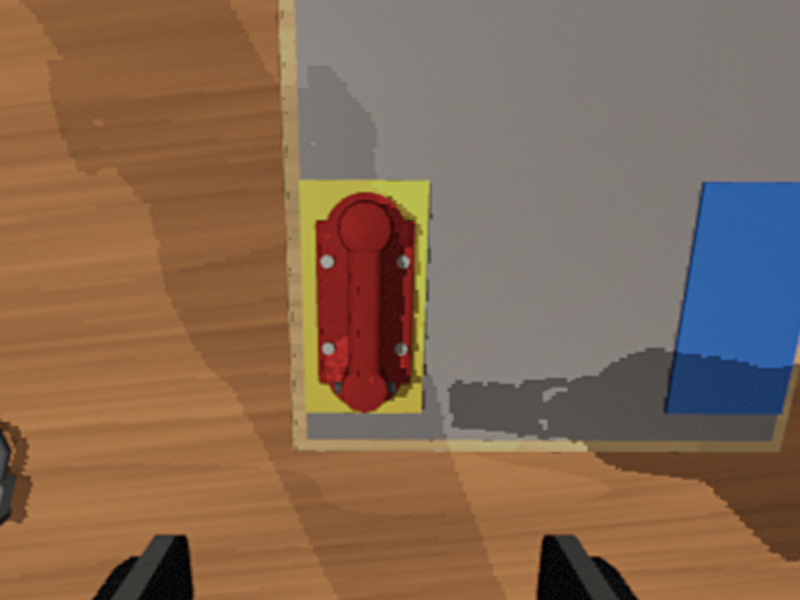

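Emit:
apply_moves:
  commands:
    - {"dp": [0.98, -0.07, 0.1], "delta_rot": [0, 0, 0], "grip": 1}
    - {"dp": [0.98, -0.07, 0.1], "delta_rot": [0, 0, 0], "grip": 1}
    - {"dp": [0.98, -0.07, 0.1], "delta_rot": [0, 0, 0], "grip": 1}
    - {"dp": [0.98, -0.07, 0.1], "delta_rot": [0, 0, 0], "grip": 1}
    - {"dp": [0.98, -0.07, 0.1], "delta_rot": [0, 0, 0], "grip": 1}
    - {"dp": [0.98, -0.07, 0.1], "delta_rot": [0, 0, 0], "grip": 1}
    - {"dp": [0.98, -0.07, 0.1], "delta_rot": [0, 0, 0], "grip": 1}
    - {"dp": [0.98, -0.07, 0.1], "delta_rot": [0, 0, 0], "grip": 1}
    - {"dp": [0.98, -0.07, 0.1], "delta_rot": [0, 0, 0], "grip": 1}
    - {"dp": [0.98, -0.07, 0.1], "delta_rot": [0, 0, 0], "grip": 1}
    - {"dp": [0.98, -0.07, 0.1], "delta_rot": [0, 0, 0], "grip": 1}
    - {"dp": [0.98, -0.07, 0.1], "delta_rot": [0, 0, 0], "grip": 1}

```text
t: 12.2
tcp_pos: [0.5151, -0.173, 0.1766]
tool_rot: [2.099, -2.336, -0.002]
force: [-0.3, -0.1, 0.2]
gripper_width: 0.0857
```

Emit:
apply_moves:
  commands:
    - {"dp": [0.98, -0.07, 0.1], "delta_rot": [0, 0, 0], "grip": 1}
    - {"dp": [0.98, -0.07, 0.1], "delta_rot": [0, 0, 0], "grip": 1}
    - {"dp": [0.98, -0.07, 0.1], "delta_rot": [0, 0, 0], "grip": 1}
    - {"dp": [0.98, -0.07, 0.1], "delta_rot": [0, 0, 0], "grip": 1}
    - {"dp": [0.98, -0.07, 0.1], "delta_rot": [0, 0, 0], "grip": 1}
    - {"dp": [0.98, -0.07, 0.1], "delta_rot": [0, 0, 0], "grip": 1}
    - {"dp": [0.98, -0.07, 0.1], "delta_rot": [0, 0, 0], "grip": 1}
    - {"dp": [0, 0, 0], "delta_rot": [0, 0, 0], "grip": 1}
    - {"dp": [0, 0, 0], "delta_rot": [0, 0, 0], "grip": 1}
    - {"dp": [0, 0, 0], "delta_rot": [0, 0, 0], "grip": 1}

```text
t: 13.2
tcp_pos: [0.5096, -0.3423, 0.1596]
tool_rot: [-2.102, 2.335, 0.002]
force: [-0.3, -0.4, -0.1]
gripper_width: 0.0851
```

```bash
cat >> h.py <<'E'
def circ(mask,cam,z):
    c,_=cv2.findContours(mask.astype(np.uint8),cv2.RETR_EXTERNAL,cv2.CHAIN_APPROX_NONE)
    c=max(c,key=cv2.contourArea)[:,0,:]
    (x,y),r=cv2.minEnclosingCircle((ray(cam,c,z)[:,:2]*1000).astype(np.float32));return round(x,1),round(y,1),round(r,1)
E
python3 - <<'E'
from h import *
save('wrist','w6.png')
for r in robot.trace('wrist','ashtray')[:2]:
  print(round(r['conf'],2),circ(r['mask'],'wrist',.03),rect(r['mask'],'wrist',.03),rect(r['mask'],'wrist',.0),r['mask'].sum())
  v,u=np.nonzero(r['mask']); print(u.min(),u.max(),v.min(),v.max(), np.round(ray('wrist',[[u.min(),np.median(v)],[u.max(),np.median(v)]],.03),4))
for r in robot.tip_of('wrist','ashtray')[:2]: print(r)
for r in robot.trace('wrist','black_key')[:4]: print('key',round(r['conf'],2),rect(r['mask'],'wrist',.006),r['mask'].sum())
go(.508,-.347,.034)
E
```

```text
0.72 (512.0, -348.1, 32.0) (511.6, -348.9, 62.9, 58.3, -25.2) (502.1, -348.7, 70.5, 65.3, -25.2) 3716
256 323 167 237 [[ 0.5153 -0.3196  0.03  ]
 [ 0.5092 -0.3775  0.03  ]]
{'at': [0.5084, -0.3495, 0.0035], 'conf': 0.84}
key 0.79 (384.9, -383.0, 53.4, 18.9, -74.0) 483
key 0.69 (354.0, -299.7, 71.4, 23.2, 31.8) 767
tcp [ 0.5098 -0.3426  0.1604] yaw -96.0 tilt [0.0002 0.0002] t 13.4 w 0.0852
MOVE 6 rows of dp [0.03  0.009 0.842]
```

View pics/w6.png

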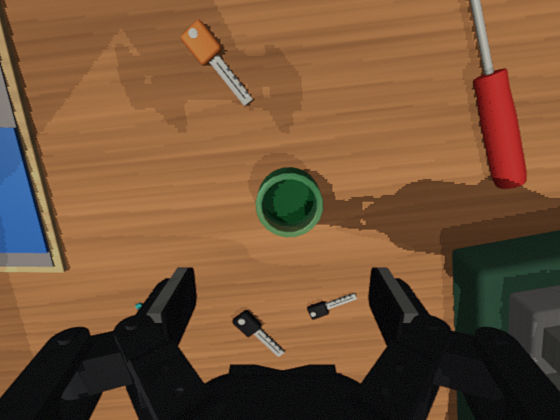

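Emit:
apply_moves:
  commands:
    - {"dp": [0.235, -0.03, 0.6], "delta_rot": [0, 0, 0], "grip": 1}
    - {"dp": [0, 0, 1], "delta_rot": [0, 0, 0], "grip": 1}
    - {"dp": [0, 0, 1], "delta_rot": [0, 0, 0], "grip": 1}
    - {"dp": [0, 0, 1], "delta_rot": [0, 0, 0], "grip": 1}
    - {"dp": [0, 0, 1], "delta_rot": [0, 0, 0], "grip": 1}
    - {"dp": [0, 0, 0.5], "delta_rot": [0, 0, 0], "grip": 1}
    - {"dp": [0, 0, 0], "delta_rot": [0, 0, 0], "grip": 1}

```text
t: 14.1
tcp_pos: [0.508, -0.3488, 0.0303]
tool_rot: [2.099, -2.335, -0.007]
force: [-0.4, -0.7, 0.1]
gripper_width: 0.0856
```

Emit:
apply_moves:
  commands:
    - {"dp": [0, 0, 0], "delta_rot": [0, 0, 0], "grip": 0.8}
    - {"dp": [0, 0, 0], "delta_rot": [0, 0, 0], "grip": 0.6}
    - {"dp": [0, 0, 0], "delta_rot": [0, 0, 0], "grip": 0.4}
    - {"dp": [0, 0, 0], "delta_rot": [0, 0, 0], "grip": 0.4}
    - {"dp": [0, 0, 0], "delta_rot": [0, 0, 0], "grip": 0.4}
    - {"dp": [0, 0, 0], "delta_rot": [0, 0, 0], "grip": 0.4}
  force: 40

```text
t: 14.7
tcp_pos: [0.5104, -0.35, 0.0346]
tool_rot: [-2.1, 2.336, -0.004]
force: [-1.2, 1.1, 6.8]
gripper_width: 0.0586
```

Run:
```python
from h import *
go(.5435,-.079,.12)
```

```text
tcp [ 0.5104 -0.35    0.0346] yaw -96.1 tilt [ 0.0022 -0.0014] t 14.7 w 0.0586
MOVE 11 rows of dp [-0.992 -0.016 -0.312]
```

Emit:
apply_moves:
  commands:
    - {"dp": [0, 0, -0.5], "delta_rot": [0, 0, 0], "grip": 0.4}
    - {"dp": [-0.4, 0, -1], "delta_rot": [0, 0, 0], "grip": 0.4}
    - {"dp": [-0.98, -0.02, -1], "delta_rot": [0, 0, 0], "grip": 0.4}
    - {"dp": [-0.98, -0.02, -0.5], "delta_rot": [0, 0, 0], "grip": 0.4}
    - {"dp": [-0.98, -0.02, 0], "delta_rot": [0, 0, 0], "grip": 0.4}
    - {"dp": [-0.98, -0.02, 0], "delta_rot": [0, 0, 0], "grip": 0.4}
    - {"dp": [-0.98, -0.02, 0], "delta_rot": [0, 0, 0], "grip": 0.4}
    - {"dp": [-0.98, -0.02, 0], "delta_rot": [0, 0, 0], "grip": 0.4}
    - {"dp": [-0.98, -0.02, 0], "delta_rot": [0, 0, 0], "grip": 0.4}
    - {"dp": [-0.98, -0.02, 0], "delta_rot": [0, 0, 0], "grip": 0.4}

```text
t: 15.7
tcp_pos: [0.5355, -0.1444, 0.1087]
tool_rot: [-2.1, 2.336, -0.002]
force: [0.8, 0.5, -2.0]
gripper_width: 0.0585
```

Emit:
apply_moves:
  commands:
    - {"dp": [-0.98, -0.02, 0], "delta_rot": [0, 0, 0], "grip": 0.4}
    - {"dp": [-0.98, -0.02, 0], "delta_rot": [0, 0, 0], "grip": 0.4}
    - {"dp": [-0.7, 0, 0], "delta_rot": [0, 0, 0], "grip": 0.4}
    - {"dp": [0, 0, 0], "delta_rot": [0, 0, 0], "grip": 0.4}
    - {"dp": [0, 0, 0], "delta_rot": [0, 0, 0], "grip": 0.4}
    - {"dp": [0, 0, 0], "delta_rot": [0, 0, 0], "grip": 0.4}

```text
t: 16.3
tcp_pos: [0.5433, -0.0807, 0.1081]
tool_rot: [2.098, -2.338, 0.001]
force: [-0.8, -1.2, -1.8]
gripper_width: 0.0586
```

Run:
```python
from h import *
print(robot.read_state()['force'])
go(.5435,-.079,.055,83.8)
im=save('wrist','w7.png')
for k,z in {'blue_pad':.011,'yellow_pad':.011}.items():
    for r in robot.trace('wrist',k)[:1]: print(k,round(r['conf'],2),rect(r['mask'],'wrist',z),r['mask'].sum())
s=robot.read_state();z=s['tcp_pos'][2]-.0335+.03;M=R.from_rotvec(s['tool_rot']).as_matrix()
for r in robot.trace('wrist','ashtray')[:2]:
  print(round(r['conf'],2),circ(r['mask'],'wrist',z)); v,u=np.nonzero(r['mask']);p=ray('wrist',[[u.mean(),v.min()]],z);print(np.round((p-s['tcp_pos'])@M*1000,1),u.min(),u.max(),v.min(),v.max())
```

```text
[-0.77120394 -1.18317718 -1.8275997 ]
tcp [ 0.5433 -0.0807  0.1081] yaw -96.2 tilt [ 0.0003 -0.001 ] t 16.3 w 0.0586
MOVE 3 rows of dp [-0.023 -0.     0.708]
TURN 1 rows of rot [-0.003 -0.007  0.001] after or before; new yaw -96.2
yellow_pad 0.93 (563.3, 101.4, 121.3, 34.6, -5.6) 2874
0.75 (547.8, -80.2, 33.8)
[[ -0.5 -38.1   3.5]] 222 343 213 338
```

View pics/w7.png

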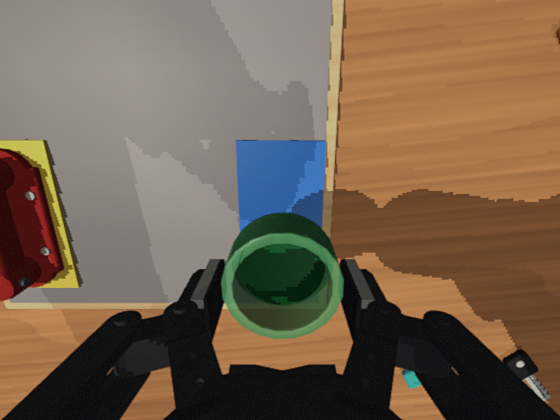

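Run:
```python
from h import *
s=robot.read_state();M=R.from_rotvec(s['tool_rot']).as_matrix()
def tool(uv,z): return np.round((ray('wrist',uv,z)-s['tcp_pos'])@M*1000,1)
P=[[236.5,140.5],[326.5,141]]
print(np.round(ray('wrist',P,.011),4),tool(P,.011))
z=s['tcp_pos'][2]-.0035
print('rim',tool([[282.5,232],[282.5,338],[222,283],[343,283]],z))
```

```text
[[ 0.6061 -0.0543  0.011 ]
 [ 0.5988 -0.1174  0.011 ]] [[-32.5 -59.7  96.8]
 [ 31.  -59.3  96.8]]
rim [[ -0.3 -29.1   3.5]
 [ -0.3  28.8   3.5]
 [-28.8  -3.1   3.5]
 [ 28.3  -3.1   3.5]]
```

Emit:
apply_moves:
  commands:
    - {"dp": [-0.02, 0.03, 0.8], "delta_rot": [0, 0, 0], "grip": 0.4}
    - {"dp": [0, 0, 0.8], "delta_rot": [0, 0, 0], "grip": 0.4}
    - {"dp": [0, 0, 0.5], "delta_rot": [0, 0, 0], "grip": 0.4}
    - {"dp": [0, 0, 0.2], "delta_rot": [0, 0, 0], "grip": 0.4}
    - {"dp": [0, 0, 0.08], "delta_rot": [0, 0, 0], "grip": 0.4}
    - {"dp": [0, 0, 0], "delta_rot": [0, 0, 0], "grip": 0.4}
    - {"dp": [0, 0, 0], "delta_rot": [0, 0, 0], "grip": 0.4}

```text
t: 17.2
tcp_pos: [0.5432, -0.0786, 0.0489]
tool_rot: [-2.1, 2.336, -0.002]
force: [0.1, -0.5, -2.0]
gripper_width: 0.0589
```

Emit:
apply_moves:
  commands:
    - {"dp": [0, 0, 0.06], "delta_rot": [0, 0, 0], "grip": 0.4}
    - {"dp": [0, 0, 0.06], "delta_rot": [0, 0, 0], "grip": 0.4}
    - {"dp": [0, 0, 0], "delta_rot": [0, 0, 0], "grip": 0.4}

```text
t: 17.5
tcp_pos: [0.543, -0.0786, 0.0456]
tool_rot: [-2.1, 2.336, -0.001]
force: [-0.6, 0.0, 1.1]
gripper_width: 0.0586
```

Emit:
apply_moves:
  commands:
    - {"dp": [0, 0, 0], "delta_rot": [0, 0, 0], "grip": 0.75}
    - {"dp": [0, 0, 0], "delta_rot": [0, 0, 0], "grip": 0.9}
    - {"dp": [0, 0, 0], "delta_rot": [0, 0, 0], "grip": 0.9}
    - {"dp": [0, 0, -0.4], "delta_rot": [0, 0, 0], "grip": 0.9}
    - {"dp": [0, 0, -1], "delta_rot": [0, 0, 0], "grip": 0.9}
    - {"dp": [0, 0, -1], "delta_rot": [0, 0, 0], "grip": 0.9}
    - {"dp": [0, 0, -1], "delta_rot": [0, 0, 0], "grip": 0.9}
    - {"dp": [0, 0, -1], "delta_rot": [0, 0, -1], "grip": 0.9}
    - {"dp": [0, 0, -1], "delta_rot": [0, 0, -1], "grip": 0.9}
    - {"dp": [0, 0, -0.6], "delta_rot": [0, 0, -1], "grip": 0.8}
    - {"dp": [0, 0, 0], "delta_rot": [0, 0, -1], "grip": 0.6}
    - {"dp": [0, 0, 0], "delta_rot": [0, 0, -1], "grip": 0.6}

```text
t: 18.7
tcp_pos: [0.543, -0.0787, 0.1969]
tool_rot: [-2.777, 1.469, -0.004]
force: [0.2, -0.5, 0.0]
gripper_width: 0.0512
```

Emit:
apply_moves:
  commands:
    - {"dp": [0, 0, 0], "delta_rot": [0, 0, -1], "grip": 0.6}
    - {"dp": [0, 0, 0], "delta_rot": [0, 0, -1], "grip": 0.6}
    - {"dp": [0, 0, 0], "delta_rot": [0, 0, -1], "grip": 0.6}
    - {"dp": [0, 0, 0], "delta_rot": [0, 0, -1], "grip": 0.6}
    - {"dp": [0, 0, 0], "delta_rot": [0, 0, -1], "grip": 0.6}
    - {"dp": [0, 0, 0], "delta_rot": [0, 0, -1], "grip": 0.6}
    - {"dp": [0, 0, 0], "delta_rot": [0, 0, -1], "grip": 0.6}
    - {"dp": [0, 0, 0], "delta_rot": [0, 0, -1], "grip": 0.6}
    - {"dp": [0, 0, 0], "delta_rot": [0, 0, -1], "grip": 0.6}
    - {"dp": [0, 0, 0], "delta_rot": [0, 0, -1], "grip": 0.6}
    - {"dp": [0, 0, 0], "delta_rot": [0, 0, -1], "grip": 0.6}
    - {"dp": [0, 0, 0], "delta_rot": [0, 0, -1], "grip": 0.6}

```text
t: 19.9
tcp_pos: [0.5426, -0.0788, 0.196]
tool_rot: [2.949, 1.08, 0.0]
force: [-0.1, -0.3, -0.1]
gripper_width: 0.0511
```

Emit:
apply_moves:
  commands:
    - {"dp": [0, 0, 0], "delta_rot": [0, 0, -1], "grip": 0.6}
    - {"dp": [0, 0, 0], "delta_rot": [0, 0, -1], "grip": 0.6}
    - {"dp": [0, 0, 0], "delta_rot": [0, 0, -1], "grip": 0.6}
    - {"dp": [0, 0, 0], "delta_rot": [0, 0, 0], "grip": 0.6}

```text
t: 20.3
tcp_pos: [0.5426, -0.0788, 0.1957]
tool_rot: [2.665, 1.663, 0.0]
force: [-0.6, -0.1, 0.4]
gripper_width: 0.0514
```

Run:
```python
from h import *
print(robot.read_state()['qpos'])
go(.366,.294,.17,64.3)
save('wrist','w8.png')
for k,z in {'blue_pad':.011,'ashtray':.04,'board':.008}.items():
    for r in robot.trace('wrist',k)[:1]: print(k,round(r['conf'],2),rect(r['mask'],'wrist',z),circ(r['mask'],'wrist',z))
```

```text
[ 0.73322837  0.52076321 -0.83925233  1.86514951  0.46753698  0.96456244
  0.80034124]
tcp [ 0.5426 -0.0788  0.1957] yaw 63.9 tilt [ 0.0001 -0.0001] t 20.3 w 0.0514
MOVE 13 rows of dp [ 0.791 -0.992  0.079]
TURN 1 rows of rot [ 0.001  0.001 -0.049] after or before; new yaw 64.3
blue_pad 0.75 (509.0, -75.0, 65.1, 52.4, 82.4) (509.4, -74.6, 40.3)
ashtray 0.72 (539.5, -77.7, 62.3, 58.5, -4.7) (539.5, -76.7, 31.8)
board 0.79 (598.3, 14.7, 278.8, 258.9, 83.5) (598.3, 14.3, 188.3)
```

View pics/w8.png

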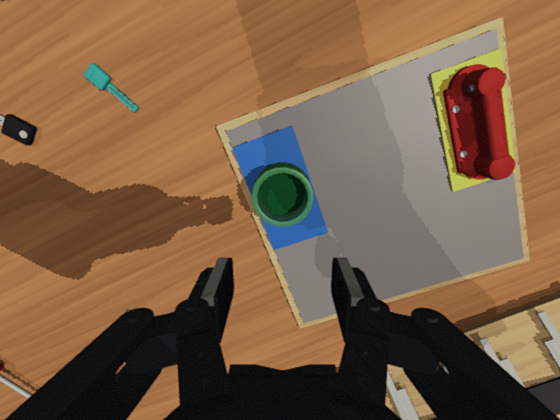

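Emit:
apply_moves:
  commands:
    - {"dp": [0.79, -0.99, 0.08], "delta_rot": [0, 0, -0.03], "grip": 0.6}
    - {"dp": [0.79, -0.99, 0.08], "delta_rot": [0, 0, 0], "grip": 0.6}
    - {"dp": [0.79, -0.99, 0.08], "delta_rot": [0, 0, 0], "grip": 0.6}
    - {"dp": [0.79, -0.99, 0.08], "delta_rot": [0, 0, 0], "grip": 0.6}
    - {"dp": [0.79, -0.99, 0.08], "delta_rot": [0, 0, 0], "grip": 0.6}
    - {"dp": [0.79, -0.99, 0.08], "delta_rot": [0, 0, 0], "grip": 0.6}
    - {"dp": [0.79, -0.99, 0.08], "delta_rot": [0, 0, 0], "grip": 0.6}
    - {"dp": [0.79, -0.99, 0.08], "delta_rot": [0, 0, 0], "grip": 0.6}
    - {"dp": [0.79, -0.99, 0.08], "delta_rot": [0, 0, 0], "grip": 0.6}
    - {"dp": [0.79, -0.99, 0.08], "delta_rot": [0, 0, 0], "grip": 0.6}
    - {"dp": [0.79, -0.99, 0.08], "delta_rot": [0, 0, 0], "grip": 0.6}
    - {"dp": [0.79, -0.99, 0.08], "delta_rot": [0, 0, 0], "grip": 0.6}

```text
t: 21.7
tcp_pos: [0.3783, 0.2654, 0.1714]
tool_rot: [2.663, 1.665, 0.001]
force: [1.2, 0.6, -1.1]
gripper_width: 0.0513
```

Emit:
apply_moves:
  commands:
    - {"dp": [0.79, -0.99, 0.08], "delta_rot": [0, 0, 0], "grip": 0.6}
    - {"dp": [0, 0, 0], "delta_rot": [0, 0, 0], "grip": 0.6}
    - {"dp": [0, 0, 0], "delta_rot": [0, 0, 0], "grip": 0.6}
    - {"dp": [0, 0, 0], "delta_rot": [0, 0, 0], "grip": 0.6}

```text
t: 22.1
tcp_pos: [0.3657, 0.2919, 0.1692]
tool_rot: [2.663, 1.665, -0.0]
force: [-0.3, 0.3, -1.2]
gripper_width: 0.0515
```

Run:
```python
from h import *
print(robot.read_state()['qpos'])
go(.366,.294,.17,64.3)
save('wrist','w9.png')
for r in robot.trace('wrist','gauge')[:2]: print(round(r['conf'],2),rect(r['mask'],'wrist',.01),r['mask'].sum())
for r in robot.tip_of('wrist','gauge')[:2]: print(r)
a=cv2.imread('pics/w9.png')[80:320,120:440];cv2.imwrite('pics/w9b.png',cv2.resize(a,(800,600),interpolation=cv2.INTER_CUBIC))
```

```text
[ 0.01013234  0.44873947 -0.90699136  2.06555585  0.47483624  0.84672211
 -0.05641044]
tcp [0.3657 0.2919 0.1692] yaw 64.0 tilt [ 0.0002 -0.001 ] t 22.1 w 0.0515
MOVE 1 rows of dp [ 0.08  -0.026 -0.033]
TURN 1 rows of rot [ 0.005  0.006 -0.032] after or before; new yaw 64.3
{'at': [0.3705, 0.2991, -0.0014], 'conf': 0.57}
```

View pics/w9b.png

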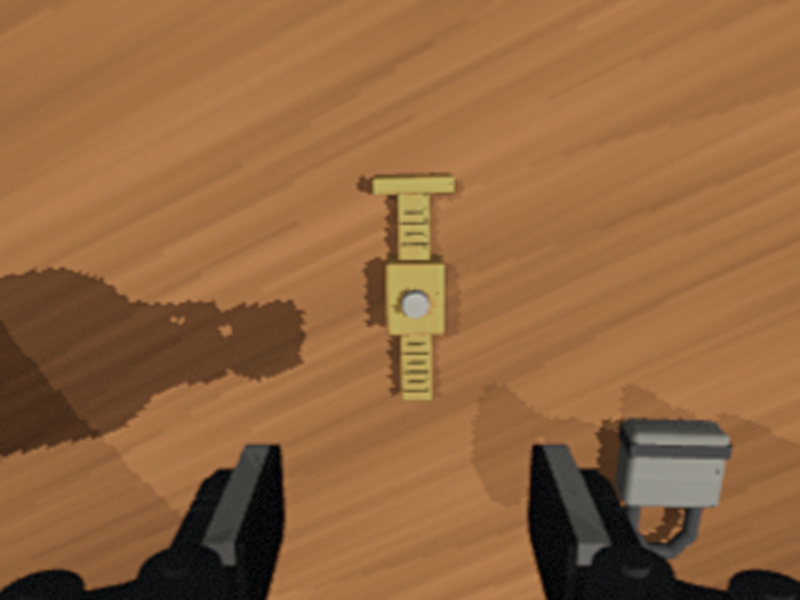

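Run:
```python
from h import *
s=robot.read_state();M=R.from_rotvec(s['tool_rot']).as_matrix()
def tool(uv,z):
  uv=np.array(uv,float)/2.5+[120,80]; return np.round((ray('wrist',uv,z)-s['tcp_pos'])@M*1000,1)
print('slider',tool([[387,264],[444,264],[387,332],[443,332]],.018))
print('cross',tool([[373,179],[455,178]],.012),'end',tool([[402,396],[433,396]],.010),tool([[399,200],[430,200]],.01))
go(.366,.294,.03,64.3)
```

```text
slider [[ -6.6 -14.2 151.2]
 [ 14.5 -14.2 151.2]
 [ -6.8  12.4 151.2]
 [ 14.5  12.4 151.2]]
cross [[-11.6 -44.6 157.2]
 [ 18.3 -44.9 157.2]] end [[ -1.2  42.5 159.2]
 [ 11.3  42.5 159.2]] [[ -2.1 -36.6 159.2]
 [  9.3 -36.6 159.2]]
tcp [0.3659 0.2918 0.1692] yaw 64.0 tilt [ 0.0002 -0.0006] t 22.25 w 0.0513
MOVE 6 rows of dp [ 0.014 -0.006  0.928]
TURN 1 rows of rot [ 0.003  0.003 -0.036] after or before; new yaw 64.3
```

Emit:
apply_moves:
  commands:
    - {"dp": [0.155, -0.04, 0.7], "delta_rot": [0, 0, -0.12], "grip": 0.6}
    - {"dp": [0, 0, 1], "delta_rot": [0, 0, 0], "grip": 0.6}
    - {"dp": [0, 0, 1], "delta_rot": [0, 0, 0], "grip": 0.6}
    - {"dp": [0, 0, 1], "delta_rot": [0, 0, 0], "grip": 0.6}
    - {"dp": [0, 0, 1], "delta_rot": [0, 0, 0], "grip": 0.6}
    - {"dp": [0, 0, 0.7], "delta_rot": [0, 0, 0], "grip": 0.6}
    - {"dp": [0, 0, 0.25], "delta_rot": [0, 0, 0], "grip": 0.6}
    - {"dp": [0, 0, 0], "delta_rot": [0, 0, 0], "grip": 0.6}
    - {"dp": [0, 0, 0], "delta_rot": [0, 0, 0], "grip": 0.6}

```text
t: 23.15
tcp_pos: [0.3665, 0.297, 0.0287]
tool_rot: [-2.648, -1.69, -0.002]
force: [0.0, 1.1, 0.1]
gripper_width: 0.0508
```

Emit:
apply_moves:
  commands:
    - {"dp": [0, 0, 0], "delta_rot": [0, 0, 0], "grip": 0.4}
    - {"dp": [0, 0, 0], "delta_rot": [0, 0, 0], "grip": 0.2}
    - {"dp": [0, 0, 0], "delta_rot": [0, 0, 0], "grip": 0.1}
    - {"dp": [0, 0, 0], "delta_rot": [0, 0, 0], "grip": 0.1}
    - {"dp": [0, 0, 0], "delta_rot": [0, 0, 0], "grip": 0.1}
    - {"dp": [0, 0, 0], "delta_rot": [0, 0, 0], "grip": 0.1}
  force: 40

```text
t: 23.75
tcp_pos: [0.3665, 0.2969, 0.0289]
tool_rot: [2.648, 1.69, 0.002]
force: [0.6, -1.3, 5.9]
gripper_width: 0.0208
```

Run:
```python
from h import *
go(.366,.294,.12,83.8)
```

```text
tcp [0.3665 0.2969 0.0289] yaw 65.1 tilt [0.0016 0.0001] t 23.75 w 0.0208
MOVE 4 rows of dp [-0.028  0.009 -0.911]
TURN 3 rows of rot [ 0.004 -0.001 -0.779] after or before; new yaw 83.8
```

Emit:
apply_moves:
  commands:
    - {"dp": [0, 0, -0.4], "delta_rot": [0, 0, 0], "grip": 0.1}
    - {"dp": [0, 0, -1], "delta_rot": [0, 0, 0], "grip": 0.1}
    - {"dp": [0, 0, -1], "delta_rot": [0, 0, -0.78], "grip": 0.1}
    - {"dp": [0, 0, -1], "delta_rot": [0, 0, -0.78], "grip": 0.1}
    - {"dp": [0, 0, -0.2], "delta_rot": [0, 0, -0.78], "grip": 0.1}
    - {"dp": [0, 0, 0], "delta_rot": [0, 0, 0], "grip": 0.1}

```text
t: 24.35
tcp_pos: [0.3666, 0.2969, 0.1194]
tool_rot: [2.338, 2.098, 0.003]
force: [0.5, -0.6, -1.4]
gripper_width: 0.0209
```

Emit:
apply_moves:
  commands:
    - {"dp": [-0.92, 0.79, 0], "delta_rot": [0, 0, 0], "grip": 0.1}
    - {"dp": [-0.92, 0.79, 0], "delta_rot": [0, 0, 0], "grip": 0.1}
    - {"dp": [-0.92, 0.79, 0], "delta_rot": [0, 0, 0], "grip": 0.1}
    - {"dp": [-0.92, 0.79, 0], "delta_rot": [0, 0, 0], "grip": 0.1}
    - {"dp": [-0.92, 0.79, 0], "delta_rot": [0, 0, 0], "grip": 0.1}
    - {"dp": [-0.92, 0.79, 0], "delta_rot": [0, 0, 0], "grip": 0.1}
    - {"dp": [-0.92, 0.79, 0], "delta_rot": [0, 0, 0], "grip": 0.1}
    - {"dp": [-0.92, 0.79, 0], "delta_rot": [0, 0, 0], "grip": 0.1}
    - {"dp": [-0.92, 0.79, 0], "delta_rot": [0, 0, 0], "grip": 0.1}
    - {"dp": [-0.92, 0.79, 0], "delta_rot": [0, 0, 0], "grip": 0.1}
    - {"dp": [-0.92, 0.79, 0], "delta_rot": [0, 0, 0], "grip": 0.1}

```text
t: 25.45
tcp_pos: [0.5548, 0.0206, 0.1175]
tool_rot: [-2.34, -2.095, 0.002]
force: [0.9, 0.1, -1.2]
gripper_width: 0.0207
```

Emit:
apply_moves:
  commands:
    - {"dp": [0, 0, 0], "delta_rot": [0, 0, 0], "grip": 0.1}
    - {"dp": [0, 0, 0], "delta_rot": [0, 0, 0], "grip": 0.1}
    - {"dp": [0, 0, 0], "delta_rot": [0, 0, 0], "grip": 0.1}

```text
t: 25.75
tcp_pos: [0.5538, 0.023, 0.1178]
tool_rot: [-2.336, -2.099, 0.001]
force: [-0.7, 0.0, -2.0]
gripper_width: 0.0209
```

Run:
```python
from h import *
print(robot.read_state()['qpos'],robot.read_state()['force'])
go(.5550,.020,.04,83.8)
save('wrist','w10.png')
for k,z in {'yellow_pad':.011,'blue_pad':.011,'board':.008}.items():
    for r in robot.trace('wrist',k)[:1]: print(k,round(r['conf'],2),rect(r['mask'],'wrist',z),r['mask'].sum())
```

```text
[ 0.54924649  0.67898688 -0.86468072  1.89695869  0.66579011  0.88290168
  0.81009088] [-0.71700543  0.03656532 -2.04955812]
tcp [0.5538 0.023  0.1178] yaw 83.9 tilt [-0.0011  0.0005] t 25.75 w 0.0209
MOVE 4 rows of dp [-0.029  0.016  0.778]
TURN 1 rows of rot [-0.008 -0.003  0.008] after or before; new yaw 83.8
yellow_pad 0.62 (565.6, 118.5, 121.1, 65.8, -7.6) 3522
blue_pad 0.56 (544.1, -78.5, 121.2, 66.3, -6.4) 6384
board 0.92 (569.5, 18.8, 278.0, 200.5, 83.8) 41379
```

View pics/w10.png

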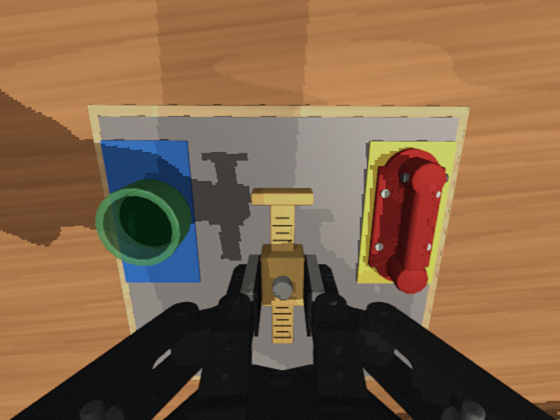

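Run:
```python
from h import *
s=robot.read_state();M=R.from_rotvec(s['tool_rot']).as_matrix()
def tool(uv,z): return np.round((ray('wrist',uv,z)-s['tcp_pos'])@M*1000,1)
print('blue inner',tool([[186.5,141],[200.5,283]],.011),'yellow inner',tool([[371.5,141],[359,283]],.011))
zt=s['tcp_pos'][2]-.0287
print('cross',tool([[251,189],[314,189]],zt+.012),'beam',tool([[271.5,240],[294,240]],zt+.01),'beam end',tool([[272,343],[294,343]],zt+.01),'slider near edge',tool([[263,245],[302,245]],zt+.018))
```

```text
blue inner [[-70.3 -59.  107.1]
 [-70.2  61.4 107.1]] yellow inner [[ 66.4 -58.9 107.1]
 [ 66.8  61.3 107.1]]
cross [[-14.1 -45.9  16.7]
 [ 15.4 -45.9  16.7]] beam [[ -4.9 -18.9  18.7]
 [  6.4 -18.9  18.7]] beam end [[-5.3 45.1 18.7]
 [ 7.2 45.1 18.7]] slider near edge [[ -8.7 -19.9  10.7]
 [  9.9 -19.9  10.7]]
```

Emit:
apply_moves:
  commands:
    - {"dp": [-0.09, 0.05, 0.9], "delta_rot": [0, 0, 0], "grip": 0.1}
    - {"dp": [0, 0, 0.9], "delta_rot": [0, 0, 0], "grip": 0.1}
    - {"dp": [0, 0, 0.8], "delta_rot": [0, 0, 0], "grip": 0.1}
    - {"dp": [0, 0, 0.4], "delta_rot": [0, 0, 0], "grip": 0.1}
    - {"dp": [0, 0, 0.12], "delta_rot": [0, 0, 0], "grip": 0.1}
    - {"dp": [0, 0, 0], "delta_rot": [0, 0, 0], "grip": 0.1}
    - {"dp": [0, 0, 0], "delta_rot": [0, 0, 0], "grip": 0.1}

```text
t: 26.65
tcp_pos: [0.5564, 0.0198, 0.0409]
tool_rot: [2.337, 2.098, 0.002]
force: [0.6, -0.1, -1.4]
gripper_width: 0.0208
```

Emit:
apply_moves:
  commands:
    - {"dp": [0, 0, 0.05], "delta_rot": [0, 0, 0], "grip": 0.1}
    - {"dp": [0, 0, 0.04], "delta_rot": [0, 0, 0], "grip": 0.1}
    - {"dp": [0, 0, 0], "delta_rot": [0, 0, 0], "grip": 0.1}

```text
t: 26.95
tcp_pos: [0.5558, 0.0194, 0.038]
tool_rot: [2.338, 2.098, 0.0]
force: [0.3, -0.8, -0.9]
gripper_width: 0.0207
```

Run:
```python
from h import *
s=robot.read_state();M=R.from_rotvec(s['tool_rot']).as_matrix();go(.555,.0201,.037,83.8)
save('wrist','w11.png')
a=cv2.imread('pics/w11.png')[60:360,80:480];cv2.imwrite('pics/w11b.png',cv2.resize(a,(800,600),interpolation=cv2.INTER_CUBIC))
```

```text
tcp [0.5558 0.0194 0.038 ] yaw 83.8 tilt [ 0.0003 -0.0002] t 26.95 w 0.0207
MOVE 1 rows of dp [ 0.025 -0.037  0.038]
TURN 1 rows of rot [0.002 0.001 0.003] after or before; new yaw 83.8
```

View pics/w11b.png

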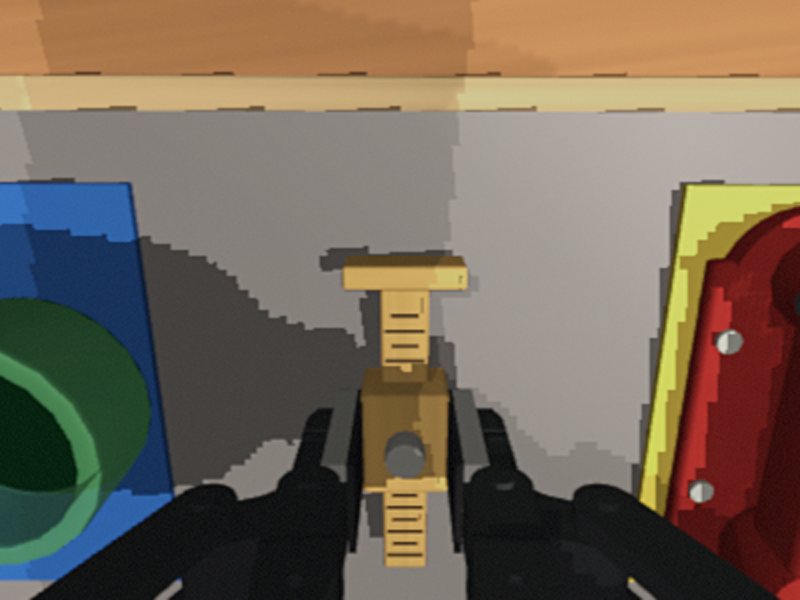

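Run:
```python
from h import *
s=robot.read_state();M=R.from_rotvec(s['tool_rot']).as_matrix()
def tool(uv,z): return np.round((ray('wrist',np.array(uv)/2+[80,60],z)-s['tcp_pos'])@M*1000,1)
print(tool([[129,183],[173,490]],.011),tool([[684,184],[639,490]],.011))
print('cross',tool([[344,257],[467,257]],.020),'beam',tool([[382,300],[429,300]],.018),'end',tool([[386,565],[426,565]],.018))
```

```text
[[-66.2 -62.   26.9]
 [-66.1  25.6  26.9]] [[ 68.1 -61.7  26.9]
 [ 67.9  25.5  26.9]]
cross [[-13.8 -45.8  17.9]
 [ 15.3 -45.8  17.9]] beam [[ -5.  -34.4  19.9]
 [  6.5 -34.4  19.9]] end [[-4.8 45.9 19.9]
 [ 6.7 45.8 19.9]]
```

Emit:
apply_moves:
  commands:
    - {"dp": [0, -0.04, 0], "delta_rot": [0, 0, 0], "grip": 0.1}
    - {"dp": [0, 0, 0.04], "delta_rot": [0, 0, 0], "grip": 0.1}
    - {"dp": [0, 0, 0.03], "delta_rot": [0, 0, 0], "grip": 0.1}
    - {"dp": [0, 0, 0], "delta_rot": [0, 0, 0], "grip": 0.1}

```text
t: 27.4
tcp_pos: [0.5547, 0.0197, 0.0369]
tool_rot: [2.337, 2.098, -0.001]
force: [-2.3, -0.8, 8.6]
gripper_width: 0.0208
```

Emit:
apply_moves:
  commands:
    - {"dp": [0, 0, 0], "delta_rot": [0, 0, 0], "grip": 0.35}
    - {"dp": [0, 0, 0], "delta_rot": [0, 0, 0], "grip": 0.45}
    - {"dp": [0, 0, 0], "delta_rot": [0, 0, 0], "grip": 0.45}
    - {"dp": [0, 0, -0.4], "delta_rot": [0, 0, 0], "grip": 0.45}
    - {"dp": [0, 0, -1], "delta_rot": [0, 0, 0], "grip": 0.45}
    - {"dp": [0, 0, -1], "delta_rot": [0, 0, 0], "grip": 0.45}
    - {"dp": [0, 0, -1], "delta_rot": [0, 0, 0], "grip": 0.45}
    - {"dp": [0, 0, -1], "delta_rot": [0, 0, 1], "grip": 0.45}
    - {"dp": [0, 0, -1], "delta_rot": [0, 0, 1], "grip": 0.45}
    - {"dp": [0, 0, -0.6], "delta_rot": [0, 0, 1], "grip": 0.45}
    - {"dp": [0, 0, 0], "delta_rot": [0, 0, 1], "grip": 0.45}
    - {"dp": [0, 0, 0], "delta_rot": [0, 0, 1], "grip": 0.45}

```text
t: 28.6
tcp_pos: [0.5551, 0.0198, 0.1875]
tool_rot: [2.917, 1.164, 0.003]
force: [-0.5, 0.1, -0.7]
gripper_width: 0.0385
```

Emit:
apply_moves:
  commands:
    - {"dp": [0, 0, 0], "delta_rot": [0, 0, 1], "grip": 0.45}
    - {"dp": [0, 0, 0], "delta_rot": [0, 0, 1], "grip": 0.45}
    - {"dp": [0, 0, 0], "delta_rot": [0, 0, 1], "grip": 0.45}
    - {"dp": [0, 0, 0], "delta_rot": [0, 0, 1], "grip": 0.45}
    - {"dp": [0, 0, 0], "delta_rot": [0, 0, 1], "grip": 0.45}
    - {"dp": [0, 0, 0], "delta_rot": [0, 0, 1], "grip": 0.45}
    - {"dp": [0, 0, 0], "delta_rot": [0, 0, 1], "grip": 0.45}
    - {"dp": [0, 0, 0], "delta_rot": [0, 0, 1], "grip": 0.45}
    - {"dp": [0, 0, 0], "delta_rot": [0, 0, 1], "grip": 0.45}
    - {"dp": [0, 0, 0], "delta_rot": [0, 0, 1], "grip": 0.45}
    - {"dp": [0, 0, 0], "delta_rot": [0, 0, 1], "grip": 0.45}
    - {"dp": [0, 0, 0], "delta_rot": [0, 0, 0.7], "grip": 0.45}

```text
t: 29.8
tcp_pos: [0.5547, 0.0201, 0.1867]
tool_rot: [-2.847, 1.328, -0.0]
force: [-0.2, -0.0, 0.3]
gripper_width: 0.0386
```

Run:
```python
from h import *
print(robot.read_state()['qpos'])
go(.365,-.285,.15)
save('wrist','w12.png')
for k,z in {'yellow_pad':.011,'blue_pad':.011,'board':.008,'gauge':.018,'knocker':.018,'ashtray':.041}.items():
    for r in robot.trace('wrist',k)[:1]: print(k,round(r['conf'],2),rect(r['mask'],'wrist',z),r['mask'].sum())
```

```text
[ 0.23422591  0.42974667 -0.41369665  1.87528559  0.21854043  0.88029656
 -1.15883395]
tcp [0.5547 0.0201 0.1867] yaw -50.0 tilt [0.0005 0.0004] t 29.8 w 0.0386
MOVE 14 rows of dp [0.32  0.976 0.104]
yellow_pad 0.67 (565.2, 119.0, 120.4, 64.2, -6.1) 2924
blue_pad 0.85 (544.3, -79.0, 120.9, 66.3, -6.2) 3073
board 0.96 (598.7, 15.4, 278.7, 259.3, 84.1) 53955
gauge 0.84 (555.7, 17.9, 90.5, 31.2, -7.6) 1684
knocker 0.79 (562.1, 118.4, 113.2, 50.3, -6.0) 6186
ashtray 0.81 (552.9, -72.1, 70.3, 47.9, -84.3) 2073
```

Emit:
apply_moves:
  commands:
    - {"dp": [0.32, 0.97, 0.1], "delta_rot": [0, 0, 0], "grip": 0.45}
    - {"dp": [0.32, 0.97, 0.1], "delta_rot": [0, 0, 0], "grip": 0.45}
    - {"dp": [0.32, 0.97, 0.1], "delta_rot": [0, 0, 0], "grip": 0.45}
    - {"dp": [0.32, 0.97, 0.1], "delta_rot": [0, 0, 0], "grip": 0.45}
    - {"dp": [0.32, 0.97, 0.1], "delta_rot": [0, 0, 0], "grip": 0.45}
    - {"dp": [0.32, 0.97, 0.1], "delta_rot": [0, 0, 0], "grip": 0.45}
    - {"dp": [0.32, 0.97, 0.1], "delta_rot": [0, 0, 0], "grip": 0.45}
    - {"dp": [0.32, 0.97, 0.1], "delta_rot": [0, 0, 0], "grip": 0.45}
    - {"dp": [0.32, 0.97, 0.1], "delta_rot": [0, 0, 0], "grip": 0.45}
    - {"dp": [0.32, 0.97, 0.1], "delta_rot": [0, 0, 0], "grip": 0.45}
    - {"dp": [0.32, 0.97, 0.1], "delta_rot": [0, 0, 0], "grip": 0.45}
    - {"dp": [0.32, 0.97, 0.1], "delta_rot": [0, 0, 0], "grip": 0.45}

```text
t: 31.35
tcp_pos: [0.3941, -0.2425, 0.156]
tool_rot: [-2.851, 1.321, -0.0]
force: [0.0, -0.1, 0.5]
gripper_width: 0.0385
```

Emit:
apply_moves:
  commands:
    - {"dp": [0.32, 0.97, 0.3], "delta_rot": [0, 0, 0], "grip": 0.45}
    - {"dp": [0.32, 0.97, 0.3], "delta_rot": [0, 0, 0], "grip": 0.45}
    - {"dp": [0, 0, 0], "delta_rot": [0, 0, 0], "grip": 0.45}
    - {"dp": [0, 0, 0], "delta_rot": [0, 0, 0], "grip": 0.45}
    - {"dp": [0, 0, 0], "delta_rot": [0, 0, 0], "grip": 0.45}

```text
t: 31.85
tcp_pos: [0.3687, -0.2844, 0.1413]
tool_rot: [-2.851, 1.319, -0.001]
force: [0.2, 0.3, 0.8]
gripper_width: 0.0381
```

Run:
```python
from h import *
print(robot.read_state()['qpos'])
go(.365,-.285,.03)
save('wrist','w13.png')
for r in robot.trace('wrist','black_key')[:4]: print('key',round(r['conf'],2),rect(r['mask'],'wrist',.006),r['mask'].sum())
a=cv2.imread('pics/w13.png')[80:320,120:440];cv2.imwrite('pics/w13b.png',cv2.resize(a,(800,600),interpolation=cv2.INTER_CUBIC))
```

```text
[ 0.85018453  0.34909868 -0.30810287  2.11733141  0.1616306   0.69631792
 -0.43170952]
tcp [ 0.3687 -0.2844  0.1413] yaw -49.7 tilt [0.0007 0.0002] t 31.85 w 0.0381
MOVE 5 rows of dp [-0.016  0.026  0.89 ]
key 0.89 (262.5, -253.6, 72.7, 23.3, 65.8) 1063
key 0.84 (381.7, -183.4, 54.2, 16.9, 19.7) 943
key 0.82 (251.6, -377.6, 75.1, 25.6, -10.8) 951
key 0.74 (385.5, -381.1, 53.8, 18.0, -69.6) 668
```

View pics/w13b.png

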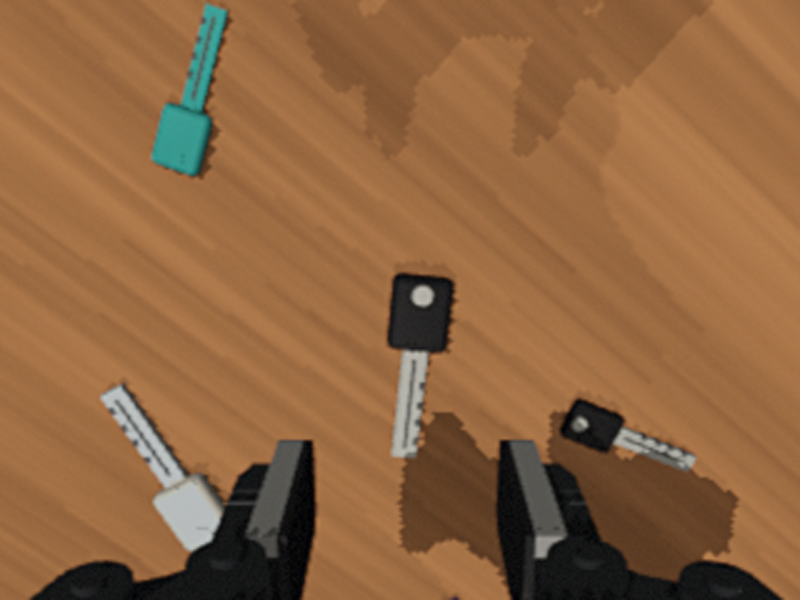

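Run:
```python
from h import *
s=robot.read_state();M=R.from_rotvec(s['tool_rot']).as_matrix()
def tool(uv,z): return np.round((ray('wrist',np.array(uv)/2.5+[120,80],z)-s['tcp_pos'])@M*1000,1)
h=tool([[396,274],[454,280],[388,347],[446,352]],.009)
print('head',h,h.mean(0),'tip',tool([[393,457],[415,458]],.004),'blade root',tool([[402,353],[428,353]],.004))
```

```text
head [[ -3.7 -14.9 132.3]
 [ 16.4 -12.7 132.3]
 [ -6.6  12.  132.3]
 [ 14.1  13.9 132.3]] [  5.05   -0.425 132.3  ] tip [[ -5.2  58.8 137.3]
 [  3.2  59.2 137.3]] blade root [[ -1.7  16.2 137.3]
 [  7.8  16.2 137.3]]
```

Emit:
apply_moves:
  commands:
    - {"dp": [0.2, -0.02, 0.6], "delta_rot": [0, 0, 0], "grip": 0.4}
    - {"dp": [0, 0, 0.9], "delta_rot": [0, 0, 0.73], "grip": 0.36}
    - {"dp": [0, 0, 1], "delta_rot": [0, 0, 0], "grip": 0.36}
    - {"dp": [0, 0, 1], "delta_rot": [0, 0, 0], "grip": 0.36}
    - {"dp": [0, 0, 0.8], "delta_rot": [0, 0, 0], "grip": 0.36}
    - {"dp": [0, 0, 0.2], "delta_rot": [0, 0, 0], "grip": 0.36}
    - {"dp": [0, 0, 0], "delta_rot": [0, 0, 0], "grip": 0.36}
    - {"dp": [0, 0, 0], "delta_rot": [0, 0, 0], "grip": 0.36}

```text
t: 32.75
tcp_pos: [0.3723, -0.2887, 0.0293]
tool_rot: [2.779, -1.464, 0.002]
force: [0.2, -1.1, -0.6]
gripper_width: 0.0307
```

Run:
```python
from h import *
go(.365,-.285,.024)
im=save('wrist','w14.png')
a=cv2.imread('pics/w14.png')[160:400,120:440];cv2.imwrite('pics/w14b.png',cv2.resize(a,(800,600),interpolation=cv2.INTER_CUBIC))
```

```text
tcp [ 0.3723 -0.2887  0.0293] yaw -55.6 tilt [ 0.0012 -0.0007] t 32.75 w 0.0307
MOVE 1 rows of dp [-0.287  0.158  0.212]
```

View pics/w14b.png

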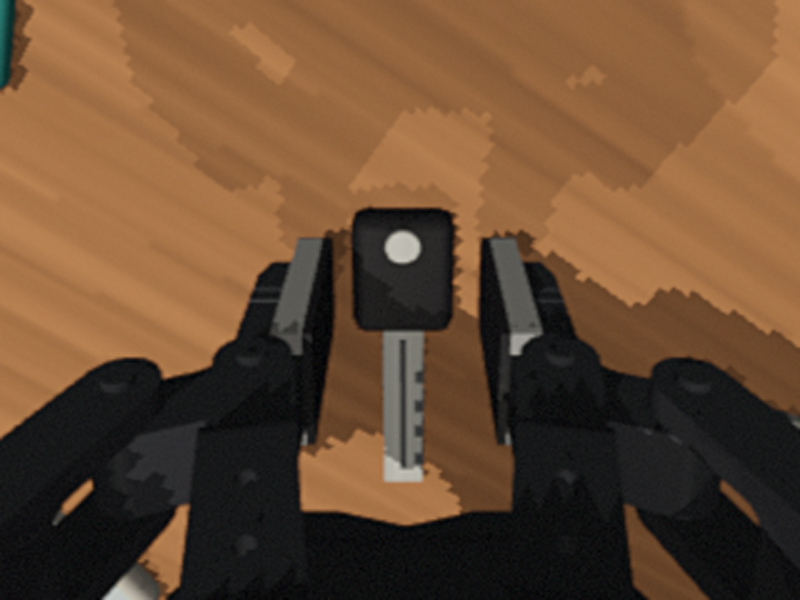

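Emit:
apply_moves:
  commands:
    - {"dp": [0, 0, 0.1], "delta_rot": [0, 0, 0], "grip": 0.36}
    - {"dp": [0, 0, 0.1], "delta_rot": [0, 0, 0], "grip": 0.36}
    - {"dp": [0, 0, 0], "delta_rot": [0, 0, 0], "grip": 0.36}

```text
t: 33.1
tcp_pos: [0.3715, -0.2887, 0.0236]
tool_rot: [2.779, -1.466, 0.0]
force: [0.1, -0.6, -0.5]
gripper_width: 0.0304
```

Emit:
apply_moves:
  commands:
    - {"dp": [0, 0, 0], "delta_rot": [0, 0, 0], "grip": 0.25}
    - {"dp": [0, 0, 0], "delta_rot": [0, 0, 0], "grip": 0.15}
    - {"dp": [0, 0, 0], "delta_rot": [0, 0, 0], "grip": 0.15}
    - {"dp": [0, 0, 0], "delta_rot": [0, 0, 0], "grip": 0.15}
    - {"dp": [0, 0, 0], "delta_rot": [0, 0, 0], "grip": 0.15}
  force: 30

```text
t: 33.6
tcp_pos: [0.3715, -0.2887, 0.0237]
tool_rot: [2.779, -1.465, 0.0]
force: [-2.2, 0.7, 5.8]
gripper_width: 0.021
```

Run:
```python
from h import *
s=robot.read_state();go(.37,-.288,.12,-6.2)
b=np.radians(-6.2);bx=np.array([np.cos(b),np.sin(b)]);by=np.array([-bx[1],bx[0]])
T=np.array([.5548,.0200])+bx*.100+by*.022;print('target',T)
```

```text
tcp [ 0.3715 -0.2887  0.0237] yaw -55.6 tilt [-0.     -0.0002] t 33.6 w 0.021
MOVE 4 rows of dp [-0.014  0.009 -0.963]
TURN 7 rows of rot [ 0.    -0.    -0.882] after or before; new yaw -6.2
target [0.65659108 0.03107139]
```

Emit:
apply_moves:
  commands:
    - {"dp": [0, 0, -0.5], "delta_rot": [0, 0, 0], "grip": 0.15}
    - {"dp": [0, 0, -1], "delta_rot": [0, 0, -0.88], "grip": 0.15}
    - {"dp": [0, 0, -1], "delta_rot": [0, 0, -0.88], "grip": 0.15}
    - {"dp": [0, 0, -1], "delta_rot": [0, 0, -0.88], "grip": 0.15}
    - {"dp": [0, 0, -0.4], "delta_rot": [0, 0, -0.88], "grip": 0.15}
    - {"dp": [0, 0, 0], "delta_rot": [0, 0, -0.88], "grip": 0.15}
    - {"dp": [0, 0, 0], "delta_rot": [0, 0, -0.88], "grip": 0.15}
    - {"dp": [0, 0, 0], "delta_rot": [0, 0, -0.88], "grip": 0.15}

```text
t: 34.4
tcp_pos: [0.3715, -0.2888, 0.1218]
tool_rot: [3.136, -0.166, 0.001]
force: [-0.8, -0.1, -0.3]
gripper_width: 0.0209
```

Emit:
apply_moves:
  commands:
    - {"dp": [0.71, -0.99, 0], "delta_rot": [0, 0, 0], "grip": 0.15}
    - {"dp": [0.71, -0.99, 0], "delta_rot": [0, 0, 0], "grip": 0.15}
    - {"dp": [0.71, -0.99, 0], "delta_rot": [0, 0, 0], "grip": 0.15}
    - {"dp": [0.71, -0.99, 0], "delta_rot": [0, 0, 0], "grip": 0.15}
    - {"dp": [0.71, -0.99, 0], "delta_rot": [0, 0, 0], "grip": 0.15}
    - {"dp": [0.71, -0.99, 0], "delta_rot": [0, 0, 0], "grip": 0.15}
    - {"dp": [0.71, -0.99, 0], "delta_rot": [0, 0, 0], "grip": 0.15}
    - {"dp": [0.71, -0.99, 0], "delta_rot": [0, 0, 0], "grip": 0.15}
    - {"dp": [0.71, -0.99, 0], "delta_rot": [0, 0, 0], "grip": 0.15}
    - {"dp": [0.71, -0.99, 0], "delta_rot": [0, 0, 0], "grip": 0.15}
    - {"dp": [0.71, -0.99, 0], "delta_rot": [0, 0, 0], "grip": 0.15}
    - {"dp": [0.71, -0.99, 0], "delta_rot": [0, 0, 0], "grip": 0.15}

```text
t: 35.6
tcp_pos: [0.6167, -0.0161, 0.1216]
tool_rot: [3.137, -0.173, 0.0]
force: [0.4, -0.6, -0.1]
gripper_width: 0.0209
```

Emit:
apply_moves:
  commands:
    - {"dp": [0.71, -0.99, 0], "delta_rot": [0, 0, 0], "grip": 0.15}
    - {"dp": [0.71, -0.99, 0], "delta_rot": [0, 0, 0], "grip": 0.15}
    - {"dp": [0, 0, 0], "delta_rot": [0, 0, 0], "grip": 0.15}
    - {"dp": [0, 0, 0], "delta_rot": [0, 0, 0], "grip": 0.15}
    - {"dp": [0, 0, 0], "delta_rot": [0, 0, 0], "grip": 0.15}

```text
t: 36.1
tcp_pos: [0.656, 0.027, 0.1209]
tool_rot: [3.135, -0.175, -0.002]
force: [-0.9, -0.7, -0.9]
gripper_width: 0.0207
```

Run:
```python
from h import *
print(robot.read_state()['qpos'],robot.read_state()['force'])
go(.6566,.0311,.04,-6.2)
save('wrist','w15.png');save('top','t15.png')
for k,z in {'gauge':.018,'black_key':.09,'yellow_pad':.011,'blue_pad':.011}.items():
  for c in ('wrist','top'):
    for r in robot.trace(c,k)[:1]: print(c,k,round(r['conf'],2),rect(r['mask'],c,z),r['mask'].sum())
```

```text
[ 0.24702315  0.68905253 -0.48571554  1.65230489  0.39017912  0.89930181
 -0.50231497] [-0.88759097 -0.73858506 -0.94367671]
tcp [0.656  0.027  0.1209] yaw -6.4 tilt [-0.001  -0.0012] t 36.1 w 0.0207
MOVE 4 rows of dp [ 0.002 -0.043  0.809]
TURN 1 rows of rot [ 0.009  0.006 -0.024] after or before; new yaw -6.2
wrist gauge 0.77 (556.9, 21.7, 91.9, 33.3, -5.4) 2744
top gauge 0.69 (550.7, 20.6, 77.9, 22.6, -5.8) 177
wrist black_key 0.73 (652.9, -1.7, 78.2, 23.2, 83.1) 3014
top black_key 0.49 (384.3, -351.7, 38.2, 9.0, -80.1) 47
wrist yellow_pad 0.59 (566.4, 120.3, 121.8, 64.4, -6.3) 4988
top yellow_pad 0.86 (524.2, 97.5, 46.6, 20.1, -32.1) 230
wrist blue_pad 0.63 (507.7, -49.0, 74.9, 36.4, 30.6) 1442
```

Run:
```python
from h import *
s=robot.read_state();M=R.from_rotvec(s['tool_rot']).as_matrix()
robot.grab_frame('wrist')
def tl(uv,z): return (ray('wrist',uv,z)-s['tcp_pos'])@M*1000
m=robot.trace('wrist','black_key')[0]['mask'];g=robot.trace('wrist','gauge')[0]['mask']
def cont(m):
  c,_=cv2.findContours(m.astype(np.uint8),cv2.RETR_EXTERNAL,cv2.CHAIN_APPROX_NONE);return max(c,key=cv2.contourArea)[:,0,:]
b=s['tcp_pos'][2]-.0237
p=tl(cont(m),b+.009);q=tl(cont(m),b+.003)
print('key extents head plane',p.min(0).round(1),p.max(0).round(1),'blade plane',q.min(0).round(1),q.max(0).round(1))
for k in range(-60,61,10):
  r=p[abs(p[:,1]-k)<1.5]; 
  if len(r): print(k,r[:,0].min().round(1),r[:,0].max().round(1))
w=tl(cont(g),.018)  # gauge: profile along tool x
for k in range(-160,-40,8):
  r=w[abs(w[:,0]-k)<1.5]
  if len(r): print('g',k,r[:,1].min().round(1),r[:,1].max().round(1))
go(.6566,.0311,.04,-6.2)
```

```text
key extents head plane [-10.4 -17.8  14.7] [10.7 51.8 14.7] blade plane [-10.8 -15.   20.7] [11.2 57.7 20.7]
-10 -10.3 10.7
0 -10.0 9.9
10 -10.2 9.6
20 -3.5 4.0
30 -4.1 4.0
40 -4.2 4.7
50 -4.3 3.6
g -144 5.0 34.2
g -136 1.7 32.4
g -128 10.2 24.3
g -120 10.2 24.2
g -112 8.5 33.3
g -104 6.7 33.3
g -96 5.9 33.3
g -88 5.9 33.3
g -80 10.2 24.2
g -72 10.2 24.2
g -64 10.2 24.2
g -56 10.2 24.2
tcp [0.6567 0.0284 0.121 ] yaw -6.3 tilt [ 0. -0.] t 36.75 w 0.0211
MOVE 4 rows of dp [-0.004 -0.027  0.81 ]
TURN 1 rows of rot [ 0.    -0.    -0.016] after or before; new yaw -6.2
```

Emit:
apply_moves:
  commands:
    - {"dp": [0, -0.14, 0.9], "delta_rot": [0, 0, 0], "grip": 0.15}
    - {"dp": [0, 0, 0.9], "delta_rot": [0, 0, 0], "grip": 0.15}
    - {"dp": [0, 0, 0.9], "delta_rot": [0, 0, 0], "grip": 0.15}
    - {"dp": [0, 0, 0.6], "delta_rot": [0, 0, 0], "grip": 0.15}
    - {"dp": [0, 0, 0.1], "delta_rot": [0, 0, 0], "grip": 0.15}
    - {"dp": [0, 0, 0], "delta_rot": [0, 0, 0], "grip": 0.15}
    - {"dp": [0, 0, 0], "delta_rot": [0, 0, 0], "grip": 0.15}

```text
t: 37.45
tcp_pos: [0.658, 0.032, 0.0371]
tool_rot: [-3.136, 0.173, -0.003]
force: [0.3, -0.1, 0.7]
gripper_width: 0.0212
```

```bash
cat > k.py <<'E'
from h import *
def cont(m):
  c,_=cv2.findContours(m.astype(np.uint8),cv2.RETR_EXTERNAL,cv2.CHAIN_APPROX_NONE);return max(c,key=cv2.contourArea)[:,0,:]
def prof(n,base):
  s=robot.read_state();M=R.from_rotvec(s['tool_rot']).as_matrix();save('wrist',n)
  tl=lambda uv,z:(ray('wrist',uv,z)-s['tcp_pos'])@M*1000
  for r in robot.trace('wrist','black_key')[:1]:
    p=tl(cont(r['mask']),base+.009);q=tl(cont(r['mask']),base+.003)
    print('key head',p.min(0).round(1),p.max(0).round(1),'blade',q.min(0).round(1),q.max(0).round(1))
    for k in (25,50):
      a=q[abs(q[:,1]-k)<1.5]
      if len(a): print(k,a[:,0].mean().round(1))
  for r in robot.trace('wrist','gauge')[:1]:
    w=tl(cont(r['mask']),.018)
    for k in range(-160,-40,10):
      a=w[abs(w[:,0]-k)<1.5]
      if len(a): print('g',k,a[:,1].min().round(1),a[:,1].max().round(1))
  for c in ('yellow_pad','blue_pad'):
    for r in robot.trace('wrist',c)[:1]:
      w=tl(cont(r['mask']),.011); print(c,w.min(0).round(1),w.max(0).round(1))
  print(s['force'])
  go(.6566,.0311,.03,-6.2)
E
python3 - <<'E'
from k import *
prof('w16.png',robot.read_state()['tcp_pos'][2]-.0237)
E
```

```text
key head [-10.4 -17.5  14.7] [10.3 52.2 14.7] blade [-10.8 -14.6  20.7] [10.7 58.2 20.7]
25 0.0
50 -0.1
g -140 5.5 39.3
g -130 3.7 30.4
g -120 11.7 40.7
g -110 9.2 40.7
g -100 6.8 40.7
g -90 7.4 40.0
g -80 8.0 28.5
g -70 11.8 27.8
g -60 12.4 20.0
yellow_pad [-141.2 -108.9   25.9] [-40.5 -44.4  26.1]
blue_pad [-79.1  88.2  26. ] [-57. 110.  26.]
[ 0.27394877 -0.07240579  0.65232847]
tcp [0.6575 0.0318 0.0368] yaw -6.3 tilt [ 0.0012 -0.0001] t 37.7 w 0.0212
MOVE 1 rows of dp [-0.034  0.031  0.273]
TURN 1 rows of rot [-0.    -0.009 -0.017] after or before; new yaw -6.2
```

```bash
python3 - <<'E'
from h import *
s=robot.read_state();M=R.from_rotvec(s['tool_rot']).as_matrix()
im=cv2.imread('pics/w16.png');hsv=cv2.cvtColor(im,cv2.COLOR_BGR2HSV)
# project tool-frame scan lines (tool x=k, at z=.018) into the picture and print brass spans
m=robot.camera_model('wrist');K=np.array(m['camera_matrix']);Rm=np.array(m['R']);t=np.array(m['t'])
for k in (-52,-60,-70,-80,-122,-130,-142):
  ys=np.arange(-5,50,.5); P=s['tcp_pos']+np.c_[np.full(len(ys),k/1000),ys/1000,np.zeros(len(ys))]@M.T
  P[:,2]=.018; c=P@Rm.T+t; uv=(c@K.T);uv=uv[:,:2]/uv[:,2:]
  u=np.round(uv).astype(int); ok=(u[:,0]>=0)&(u[:,0]<560)&(u[:,1]>=0)&(u[:,1]<420)
  if not ok.any(): continue
  h=np.array([hsv[b,a] for a,b in u[ok]]); br=(h[:,0]>12)&(h[:,0]<32)&(h[:,1]>80)
  y=ys[ok][br]; print(k,'uv',u[ok][0],u[ok][-1],y.min() if len(y) else None,y.max() if len(y) else None,br.sum())
E
python3 -c "
import cv2
a=cv2.imread('pics/w16.png');cv2.imwrite('pics/w16b.png',cv2.resize(a,(800,600),interpolation=cv2.INTER_CUBIC))"
```

```text
-52 uv [182 265] [192 349] 11.5 16.5 9
-60 uv [167 265] [178 349] 11.5 19.5 17
-70 uv [148 265] [161 349] 11.5 27.0 32
-80 uv [128 265] [144 349] 11.5 28.0 34
-122 uv [ 47 265] [ 71 349] 11.5 29.0 36
-130 uv [ 32 265] [ 57 349] 11.5 29.0 36
-142 uv [  9 265] [ 36 349] 7.5 39.0 64
```

Emit:
apply_moves:
  commands:
    - {"dp": [0, 0.03, 0.1], "delta_rot": [0, 0, 0], "grip": 0.15}
    - {"dp": [0, 0, 0.08], "delta_rot": [0, 0, 0], "grip": 0.15}
    - {"dp": [0, 0, 0], "delta_rot": [0, 0, 0], "grip": 0.15}
    - {"dp": [0, 0, 0], "delta_rot": [0, 0, 0], "grip": 0.15}

```text
t: 38.1
tcp_pos: [0.6571, 0.0308, 0.0318]
tool_rot: [3.136, -0.174, 0.0]
force: [-2.1, -0.1, 4.3]
gripper_width: 0.0213
```

Contact; release gently to 38 mm and rise, then move back for a check.

Emit:
apply_moves:
  commands:
    - {"dp": [0, 0, 0], "delta_rot": [0, 0, 0], "grip": 0.3}
    - {"dp": [0, 0, 0], "delta_rot": [0, 0, 0], "grip": 0.4}
    - {"dp": [0, 0, 0], "delta_rot": [0, 0, 0], "grip": 0.4}
    - {"dp": [0, 0, -0.4], "delta_rot": [0, 0, 0], "grip": 0.4}
    - {"dp": [0, 0, -1], "delta_rot": [0, 0, 0], "grip": 0.4}
    - {"dp": [0, 0, -1], "delta_rot": [0, 0, 0], "grip": 0.4}
    - {"dp": [0, 0, -1], "delta_rot": [0, 0, 0], "grip": 0.4}
    - {"dp": [0, 0, -1], "delta_rot": [0, 0, 0], "grip": 0.4}
    - {"dp": [-0.6, -0.6, -1], "delta_rot": [0, 0, 0], "grip": 0.4}
    - {"dp": [-0.8, -0.8, -1], "delta_rot": [0, 0, 0], "grip": 0.4}
    - {"dp": [-0.8, -0.8, -0.5], "delta_rot": [0, 0, 0], "grip": 0.4}
    - {"dp": [-0.8, 0, 0], "delta_rot": [0, 0, 0], "grip": 0.4}

```text
t: 39.3
tcp_pos: [0.5888, 0.0985, 0.2075]
tool_rot: [-3.134, 0.166, -0.008]
force: [-0.5, -0.1, -1.4]
gripper_width: 0.0341
```

Emit:
apply_moves:
  commands:
    - {"dp": [-0.8, 0.8, 0], "delta_rot": [0, 0, 0], "grip": 0.4}
    - {"dp": [-0.8, 0.8, 0], "delta_rot": [0, 0, 0], "grip": 0.4}
    - {"dp": [0, 0.8, 0], "delta_rot": [0, 0, 0], "grip": 0.4}
    - {"dp": [0, 0.8, 0], "delta_rot": [0, 0, 0], "grip": 0.4}
    - {"dp": [0, 0, 0], "delta_rot": [0, 0, 0], "grip": 0.4}
    - {"dp": [0, 0, 0], "delta_rot": [0, 0, 0], "grip": 0.4}

```text
t: 39.9
tcp_pos: [0.5401, 0.0191, 0.2046]
tool_rot: [-3.136, 0.174, -0.001]
force: [-0.6, 0.2, -0.8]
gripper_width: 0.0341
```

Run:
```python
from h import *
go(.555,.02,.2)
save('wrist','w17.png')
o=np.array([554.8,20.0]);b=np.radians(-6.2);B=np.array([[np.cos(b),np.sin(b)],[-np.sin(b),np.cos(b)]])
for k,z in {'yellow_pad':.011,'blue_pad':.011,'board':.008,'gauge':.018,'black_key':.012,'knocker':.018,'ashtray':.041}.items():
    for r in robot.trace('wrist',k)[:1]:
        q=rect(r['mask'],'wrist',z); print(k,round(r['conf'],2),q,'board',(B@(np.array(q[:2])-o)).round(1))
a=cv2.imread('pics/w17.png');cv2.imwrite('pics/w17b.png',cv2.resize(a,(800,600),interpolation=cv2.INTER_CUBIC))
```

```text
tcp [0.5401 0.0191 0.2046] yaw -6.4 tilt [0.0009 0.0003] t 39.9 w 0.0341
MOVE 1 rows of dp [ 0.587 -0.1    0.185]
yellow_pad 0.76 (565.3, 120.8, 119.8, 63.4, -6.3) board [ -0.4 101.3]
blue_pad 0.8 (543.8, -77.1, 119.7, 63.5, -6.2) board [ -0.4 -97.7]
board 0.58 (598.5, 17.4, 275.8, 257.2, 83.7) board [43.7  2.1]
black_key 0.82 (654.1, 10.2, 71.1, 22.9, 83.4) board [99.8  1. ]
knocker 0.89 (564.2, 119.7, 110.4, 48.9, -6.3) board [ -1.4 100.1]
ashtray 0.55 (538.9, -70.4, 71.1, 51.9, 85.7) board [ -6.  -91.6]
```

View pics/w17b.png

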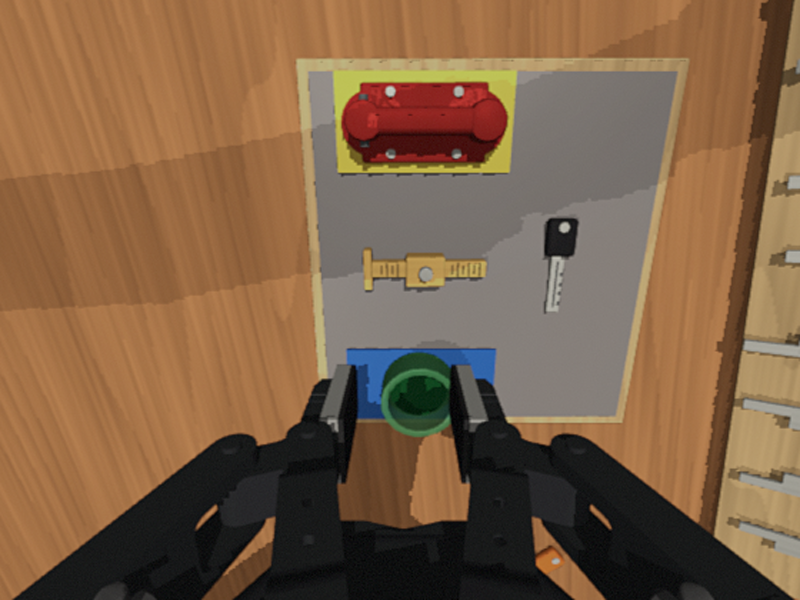

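Run:
```python
from h import *
s=robot.read_state();M=R.from_rotvec(s['tool_rot']).as_matrix()
def tl(uv,z): return ((ray('wrist',np.array(uv,float)*.7,z)-s['tcp_pos'])@M*1000).round(1)
print('yel inner',tl([[340,173],[510,173]],.011)[:,:2].tolist(),'blue inner',tl([[347,349],[495,349]],.011)[:,:2].tolist())
print('beam L',tl([[390,262],[390,276]],.018)[:,:2].tolist(),'R',tl([[465,262],[465,276]],.018)[:,:2].tolist(),'cross',tl([[364,249],[364,290]],.02)[:,:2].tolist(),'end',tl([[485,269]],.018)[:,:2].tolist())
print('key head end',tl([[563,218]],.017)[:,:2].tolist(),'tip',tl([[552,313]],.012)[:,:2].tolist())
```

```text
yel inner [[-44.4, -69.8], [74.3, -69.7]] blue inner [[-45.1, 65.1], [72.9, 65.1]]
beam L [[-9.9, -7.7], [-10.0, 2.8]] R [[44.7, -7.7], [45.2, 2.8]] cross [[-28.4, -17.8], [-29.3, 13.0]] end [[59.6, -2.5]]
key head end [[112.7, -39.4]] tip [[114.6, 34.1]]
```

```bash
python3 -c "
from plant import robot
print(robot.hand_in(), robot.read_state()['t'])"
```

```text
the job is handed in; nothing more can be done
the job is handed in; nothing more can be done
```

I laid out all four pieces in the order asked and handed the job in at about 40 s. The hand-in gave no verdict. The robot was clear of everything, about 0.2 m up.

Last checks, from the wrist camera after the final placing:

| Piece | Result |
|---|---|
| **Knocker** | On the yellow pad, within about 1–1.5 mm of its centre, lengthwise along it (both at −6.3°). |
| **Ashtray** | Upright on the blue pad. In hand just before lowering it measured about 0.7 mm off the pad's centre, and I corrected that. |
| **Gauge** | Midway between the pads within about 0.2 mm side to side and 1 mm front to back, parallel to them. Its cross end points toward the robot. |
| **Black key** | The larger black-headed key lies flat and crosswise, about 100 mm behind the gauge's centre. Its middle is within about 0.5 mm of the gauge's centre line. |

- **Left alone:** I did not touch the orange-headed key, the padlock or the look-alike keys.
- **Ashtray disagreement:** the trained network's final outline put the ashtray 6–8 mm off centre. I set that aside because the gripper's fingers partly hid it in that view, so its final position rests on the pre-release measurement and the pictures.
- **Gauge and key disagreement:** separate pictures differed by 1–3 mm on where these two belonged, close to the 2 mm camera calibration. I split the difference, and the final picture agreed with the result.

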